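Lock out the furnace isolator on the lab bench

TASK

The furnace is going to be serviced. At its isolator, the larger sloping grey box with the long lever, turn the lever a quarter turn anticlockwise until it is fully home at OFF, then swing the steel lockout hasp in the lever fully out so that it stands up ready for a padlock, and leave it so. Do not strain the mechanism, leave the small fan switch on, and do not disturb the glassware and other things on the bench.

Things in the scene. Friction and masses are not known exactly. Their poses are not given: they have to be found in the camera images.
- isolator: the furnace's isolator: grey case fixed to the bench, 240 mm wide (y) and deep (x), 45 mm high at the front edge, 127 mm at the back. Origin: centre of its underside; x from low front to high back, y to its left, z up. The flat top face rises from front to back at 0.33 rad (its normal leans 0.33 rad from vertical to the front). A square bezel, 150 mm, 10 mm thick, lies mid-face
- handle_axis (a point): where the spindle meets the flat top face, 86.1 mm above the bench over the middle of the case. 'Above the face' means from this plane along its outward normal, 'from the spindle' along the lever. The switch is held in a round hole by one nut: bezel, lever, stops and hasp all sit turned together by up to 0.2 rad either way about the spindle. Find by touch or sight where the lever lies
- handle (a joint): lever angle about the face's normal from ON, rad: 0 = ON stop, pointing up the face to its high back; pi/2 = OFF stop, pointing to the case's left; grows anticlockwise as seen from outside. A spring resists by up to 0.9 N m (6 to 11 N at 85 mm): let go before 1.25 rad it springs back to ON, from there to 1.5 rad it hangs where it is left, so it must be pushed to the stop, where it stays
- lever_end_on (a point): where the middle of the lever's end face would be at ON if the switch sat square (a point fixed to the case, 112 mm from the spindle, 27 mm above the face). The black one-sided lever is 26 mm wide; from 46 to 112 mm from the spindle it stands 14 to 40 mm above the face, nearer the spindle it is low, its top 25 mm above the face
- lever_end_off (a point): where the middle of the lever's end face would be at OFF if the switch sat square; a point fixed to the case
- hasp (a joint): lockout hasp angle, rad: 0 = folded in the lever's slot, 1.4 = fully out at its stop, tongue nearly square to the lever. A steel rocker plate 106 mm long, 10 mm thick, its pivot pin across the lever 56 mm from the spindle, 35 mm above the face. Friction (0.05 N m) keeps it where it is left. It moves at most 0.18 rad unless the lever is beyond 1.48 rad; while it is out the lever cannot turn back
- lug_off (a point): where the middle of the top of the folded hasp's thumb lug (10 x 24 mm) would be at OFF if the switch sat square; fixed to the case. The lug is 24 mm from the spindle, its top 44 mm above the face: 4 mm above the lever, 19 mm above the low part beside it. Pressing it down (3 to 8 N) tips the tongue up, to about 0.75 rad when the pressing tip is almost down on the low part; it takes it no farther
- tip_off (a point): where the middle of the end face of the folded hasp's tongue (10 mm wide, 14 mm high, top level with the lever) would be at OFF if the switch sat square; fixed to the case. It is 60 mm from the hasp's pivot, 116 mm from the spindle, padlock eye beside it. Once raised by the lug, pushing this end in towards the spindle and up swings the hasp to its stop (2 to 8 N)
- fan_switch: the fume hood's fan switch, to be left on: a like but smaller sloping grey box, 120 mm wide, 150 mm deep, 40 mm high in front and 91 mm at the back, with a short black knob (54 mm) and no hasp. Fixed; origin: centre of its underside, axes as those of the isolator
- fan_knob (a joint): angle of the fan switch's knob, rad: 0 = on (as it starts), pi/2 = off
- reagent_bottle: amber glass bottle standing behind the fan switch, 84 mm across, 190 mm high; origin: centre of its underside
- salt_jar: white plastic jar behind the isolator, 72 mm across, 100 mm high; origin: centre of its underside
- beaker: glass beaker to the left of the isolator, 72 mm across, 90 mm high; origin: centre of its underside
- dish: white porcelain dish to the right of the isolator, 90 mm across, 35 mm high; origin: centre of its underside
- crucible: white porcelain crucible with lid in front of the isolator, 54 mm across, 48 mm high; origin: centre of its underside
- tongs: steel crucible tongs, 210 mm long and 10 mm high, lying in front of the fan switch; origin: at their rivet, on the bench
Not all that is in view belongs to the job. What is shaped like the fan_switch but purple is not meant.

How it is judged:
On the way, in this order (a step that is already met when the one before it is completed fails the run):
1. the lever is home at OFF, with the hasp still folded in (value of joint handle above 1.5 rad and value of joint hasp below 0.4 rad), for 0.2 s.
2. the hasp is swung fully out with the lever at OFF (value of joint handle above 1.5 rad and value of joint hasp above 1.3 rad), for 0.2 s.
At the end, for the whole second after the job is handed in: the isolator's lever rests at OFF (beyond 1.5 rad of its 1.57), its lockout hasp stays out (beyond 1.3 rad of its 1.4), both still; the fan switch's knob is still on (under 0.1 rad) and bottle, jar, beaker, dish, crucible and tongs stand within 30 mm of where they were (all of step 2 and velocity of joint handle between -0.1 and 0.1 rad/s and velocity of joint hasp between -0.1 and 0.1 rad/s and value of joint fan_knob below 0.1 rad and distance of each of reagent_bottle, salt_jar, beaker, dish, crucible, tongs from where it was at the start of the episode below 0.03 m); the robot touches nothing.
It fails at once if the mechanism is strained: the fingers push on the isolator with more than 40 N (contact force between the fingers and isolator above 40 N).
It fails at once if the fan switch is turned (value of joint fan_knob above 0.2 rad).
It fails at once if something else on the bench is pushed away or knocked over (distance of any of reagent_bottle, salt_jar, beaker, dish, crucible, tongs from where it was at the start of the episode above 0.03 m).
It also fails if it takes over 58 s, if anything falls off the work surface, if the arm or the gripper's body presses on something with over 40 N, if the wrist force passes 120 N, or if a joint passes its speed limit or range.

ROBOT

A 7-joint arm with a two-finger parallel gripper is mounted at the origin on the work surface. World frame = base frame: x ahead of the robot, y to its left, z up, the work surface at z = 0. Lengths are in m, angles in rad, forces in N, time in s.
With the tool pointing down it reaches from about 0.4 to 0.85 m from the base axis. Payload 4.4 kg.
Tool frame: the origin (TCP) lies on the centre line of the jaws, within the pads' length; the fingertips stand 11 mm ahead of it and the grasp point (between the pads) lies 8 mm behind it; z points along the fingers, y is the direction in which the jaws open and shut (so a half turn about z gives the same grasp; the last joint's range is limited). The gripper opens to 94 mm and grips with 3 to 60 N. Pads are 16 mm wide; open, the fingers measure 119 mm over their backs; the gripper's body (75 mm by 177 mm) begins 78 mm behind the grasp point.
Start: joints at [-1.405, 0.628, 0.038, 1.517, -0.027, 0.996, -0.02], TCP at [0.149, 0.633, 0.216] pointing down, gripper open.
Joint ranges: [-3.06, 3.06], [-0.37, 2.12], [-1.25, 1.32], [0.18, 2.47], [-1.1, 4.24], [0.23, 1.98], [-2.94, 2.94]. Speed limits (rad/s): [2.57, 2.57, 3.14, 3.14, 3.14, 3.14, 3.14].

INTERFACE

Orientations are given as a 3x3 rotation matrix whose columns are the frame's x, y, z axes.
In Python, from plant import manip, vision, job gives the robot as it stands. The module is installed in compiled form; this text tells all that it offers.
- The arm moves only by the tool step_arm, never from a script. Its argument "commands" is a list of rows, each a list of 7 numbers: the finger opening in m, from 0 to 0.094, then the shift along the tool's x, y, z in m, then the turn, a rotation vector about the tool's x, y, z in rad. A call has exactly 10 rows; each row is the pose to reach, as a shift and turn from the pose commanded when the call began, along the tool's axes at that moment; what a row does not reach only later rows make up. A row lasts 1/12 s, in which the tool goes at most 41.7 mm and 7.16 degrees, less where a joint would pass 70% of its speed; a pose out of reach is approached as far as the arm can. A call with a gripper value outside its range is refused whole. The fingers move at their own pace and stop on an object; "force" is the grip in N (left out, the last holds). Time passes only in rows, so rows that repeat a pose let the fingers close, or fill a call up. It gives the time, the measured TCP pose, the force and the opening at its end, in the units of the state.
- manip.read_state(): the state, without advancing time (a new reading comes with each control period).
- vision.snapshot(name): name is "scene" or "top"; returns a dict with "image" (384x512x3 uint8, red, green, blue), "range_z" (384x512 float32, m along the optical axis (not along the pixel's ray), 0 where there is no reading), "fovy" (degrees; the focal length in pixels is half the picture's height over the tangent of half this angle, whatever the lens; pixels are square), "cx", "cy" (the principal point, pixels), "R" (3x3) and "t" (3): a world point X has camera coordinates R X + t. Camera axes: x right, y down, z forward; pixel columns grow to the right and rows downward; lengths in m; the calibration is good to about 2 mm. A picture is of the moment at which its call begins.
- job.finish_job(): hands the job in, once; it reports no verdict.
The state is a dict: "clock": time; "q": joint angles; "joint_vel": joint speeds; "joint_torque": joint torques, N m; "position": TCP position; "tcp_rot": TCP orientation; "ft_force": force on the tool from outside, world axes, zero at the start; "wrist_torque": the same for the moment, N m; "finger_gap": finger opening in m.
Only numpy, scipy, OpenCV 4.12 (cv2) and the standard library are available. Lean on these libraries where they do the work, as an engineer would, in place of code of your own. Each camera call takes 0.05 s, during which the arm holds its last target.

## Working session

There is one attempt and no reset: what is moved stays moved. The work goes in short steps, Python scripts to look and compute and a tool call to move; the robot and the scene stay as the last step left them, time stands still between calls to the robot, and variables do not carry over. Pictures are saved under pics/ and viewed, and the job is handed in when it is done.

Besides the shell and the picture viewer there is one more tool, called after "Emit:" by a JSON object that holds its "fn" and its "kwargs", one argument or row to a line. step_arm: Moves the arm, as the interface text tells. Its arguments: {"type":"object","properties":{"commands":{"type":"array"},"force":{"type":"number"}},"required":["commands"]}

```bash
mkdir -p pics
cat > h.py <<'E'
import numpy as np, cv2
from plant import manip, vision, job
def snap(name,tag):
    s=vision.snapshot(name); cv2.imwrite(f'pics/{tag}.png',s['image'][:,:,::-1]); np.savez(f'{tag}.npz',**s); return s
def cam(s):
    f=s['image'].shape[0]/2/np.tan(np.radians(float(s['fovy']))/2); return f,float(s['cx']),float(s['cy'])
def pts(s):
    f,cx,cy=cam(s); z=s['range_z'].astype(float); v,u=np.mgrid[:z.shape[0],:z.shape[1]]
    P=np.stack([(u-cx)/f*z,(v-cy)/f*z,z],-1); W=(P-s['t'])@s['R']; W[z==0]=np.nan; return W
E
python3 - <<'E'
from h import *
for n in('scene','top'):
    s=snap(n,n+'0'); print(n,s['fovy'],s['cx'],s['cy'],s['R'].round(3).tolist(),s['t'].round(3), (-s['R'].T@s['t']).round(3))
st=manip.read_state()
for k in st: print(k,np.round(st[k],3).tolist())
E
```

```text
scene 44.54934537545396 247.6797133749985 197.04461259192672 [[0.672, 0.741, -0.007], [0.632, -0.578, -0.516], [-0.386, 0.342, -0.857]] [-0.298 -0.253  1.902] [ 1.094 -0.576  1.497]
top 50.6455000558471 252.527692865283 190.3965786100491 [[0.008, -1.0, 0.013], [-0.991, -0.01, -0.135], [0.135, -0.012, -0.991]] [-0.033  0.471  1.147] [ 0.312 -0.014  1.2  ]
clock 0.1
q [-1.405, 0.629, 0.038, 1.518, -0.027, 0.996, -0.02]
joint_vel [-0.0, -0.004, 0.0, -0.001, -0.001, 0.002, -0.0]
joint_torque [0.003, -55.08, 1.147, -18.712, -0.052, 0.019, 0.0]
position [0.149, 0.632, 0.216]
tcp_rot [[-0.973, 0.23, -0.0], [0.23, 0.973, -0.002], [-0.0, -0.002, -1.0]]
ft_force [-0.609, -0.854, 0.456]
wrist_torque [0.003, -0.029, 0.004]
finger_gap 0.094
```

View pics/scene0.png

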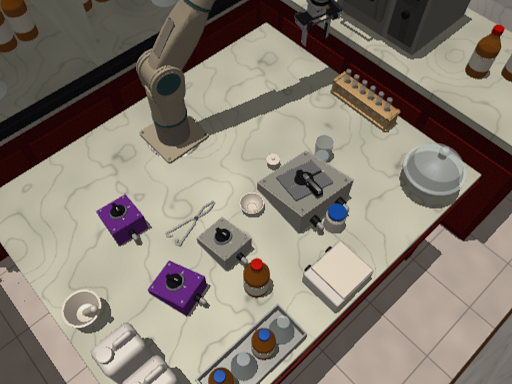

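View pics/top0.png

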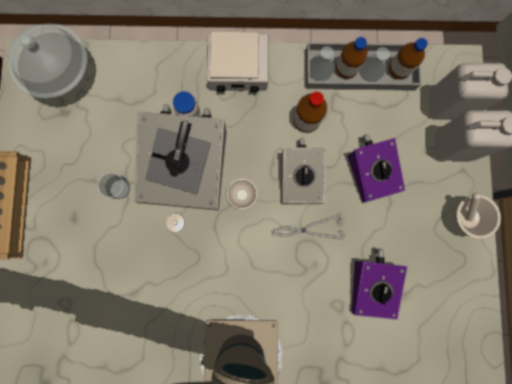

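Run:
```python
from h import *
s=dict(np.load('top0.npz')); W=pts(s); im=s['image']
for (u,v) in [(140,114),(225,118),(217,207),(135,204),(177,162),(184,122),(117,186),(175,223),(242,193),(184,103),(303,175),(312,107),(210,140),(160,140)]:
    print((u,v),W[v,u].round(3),im[v,u])
s2=dict(np.load('scene0.npz'));W2=pts(s2)
for (u,v) in [(310,178),(318,188),(300,175),(270,190),(323,148)]: print('scene',(u,v),W2[v,u].round(3))
# face plane from top cloud in region, both views
for n,X in(('top',W),('scene',W2)):
    c=W[162,177]
    m=(np.abs(X[...,0]-0.54)<.2)&(np.abs(X[...,1]-.25)<.2)&(X[...,2]>.03)&(X[...,2]<.2)
    print(n,m.sum())
a=cv2.resize(im[95:225,120:240],None,fx=5,fy=5,interpolation=cv2.INTER_CUBIC);cv2.imwrite('pics/topz.png',a[:,:,::-1])
a=cv2.resize(s2['image'][140:240,245:360],None,fx=5,fy=5,interpolation=cv2.INTER_CUBIC);cv2.imwrite('pics/scz.png',a[:,:,::-1])
```

```text
(140, 114) [0.666 0.281 0.127] [139 133 119]
(225, 118) [0.698 0.057 0.   ] [161 156 135]
(217, 207) [0.42  0.072 0.049] [124 118 106]
(135, 204) [0.431 0.317 0.006] [162 155 134]
(177, 162) [0.537 0.179 0.108] [31 29 29]
(184, 122) [0.635 0.155 0.16 ] [121 117 109]
(117, 186) [0.484 0.373 0.003] [136 137 130]
(175, 223) [0.374 0.19  0.049] [193 186 168]
(242, 193) [0.467 0.002 0.006] [214 213 192]
(184, 103) [0.709 0.167 0.097] [ 26  68 136]
(303, 175) [ 0.506 -0.167  0.099] [18 18 18]
(312, 107) [ 0.68  -0.184  0.16 ] [63 33  7]
(210, 140) [0.6   0.09  0.109] [146 138 124]
(160, 140) [0.598 0.228 0.11 ] [104  99  95]
scene (310, 178) [0.558 0.194 0.107]
scene (318, 188) [0.624 0.157 0.159]
scene (300, 175) [0.526 0.177 0.108]
scene (270, 190) [0.483 0.072 0.069]
scene (323, 148) [0.459 0.386 0.014]
top 9277
scene 5173
```

View pics/topz.png

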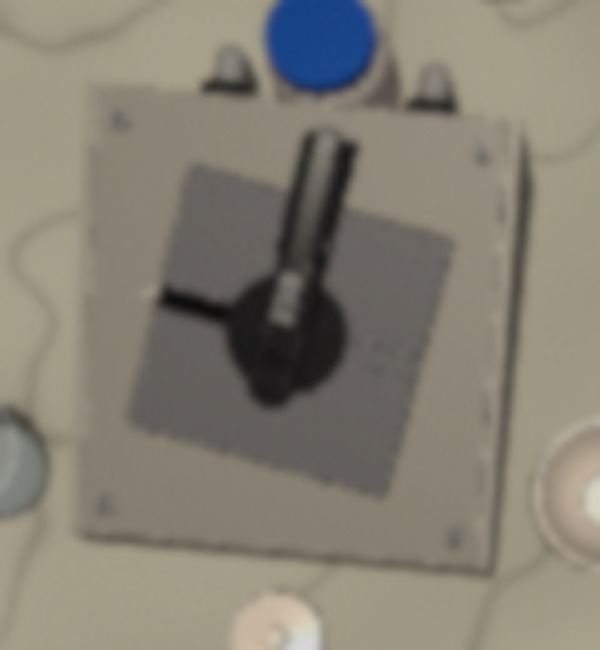

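View pics/scz.png

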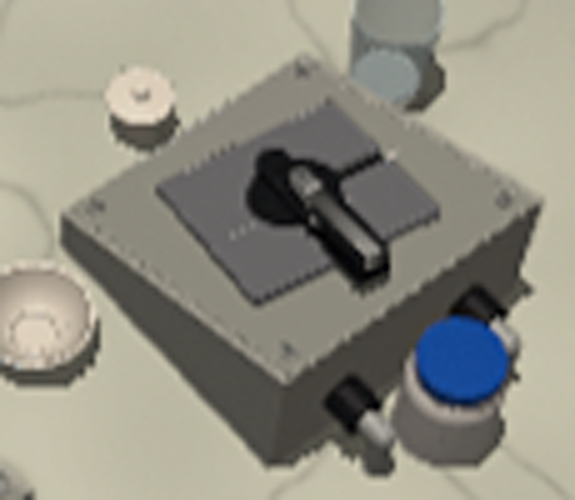

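```bash
cat > fit.py <<'E'
from h import *
def load():
    s=dict(np.load('top0.npz')); s2=dict(np.load('scene0.npz')); return s,s2
s,s2=load()
A=[]
for n,S in(('top',s),('scene',s2)):
    W=pts(S); im=S['image'].astype(int)
    reg=(np.abs(W[...,0]-.54)<.16)&(np.abs(W[...,1]-.18)<.15)&(W[...,2]>.04)&(W[...,2]<.18)
    P=W[reg]; 
    # RANSAC plane
    rng=np.random.default_rng(0);best=None
    for _ in range(500):
        a=P[rng.choice(len(P),3,replace=False)];nn=np.cross(a[1]-a[0],a[2]-a[0]);l=np.linalg.norm(nn)
        if l<1e-4: continue
        nn/=l;nn*=np.sign(nn[2]);d=(P-a[0])@nn;k=(abs(d)<.003).sum()
        if nn[2]>.98 or nn[2]<.9: continue
        if best is None or k>best[0]: best=(k,nn,a[0])
    k,nn,p0=best
    for _ in range(3):
        Q=P[abs((P-p0)@nn)<.003];p0=Q.mean(0);nn=np.linalg.svd(Q-p0)[2][2];nn*=np.sign(nn[2])
    print(n,len(P),len(Q),'n',nn.round(4),'tilt',np.arccos(nn[2]),'yaw',np.arctan2(-nn[1],-nn[0]),'p0',p0.round(4))
    # hull rect of case face points projected on bench
    h=(P-p0)@nn; F=P[(h>-.004)&(h<.013)]
    r=cv2.minAreaRect(F[:,:2].astype(np.float32)*1000);print('rect face xy',r)
    B=P[(h>.006)&(h<.013)]; x=np.cross([0,1,0],nn)
    yaw=np.arctan2(-nn[1],-nn[0]); ex=np.array([np.cos(yaw)*nn[2],np.sin(yaw)*nn[2],np.hypot(nn[0],nn[1])]);ey=np.cross(nn,ex)
    b=np.c_[(B-p0)@ex,(B-p0)@ey]*1000
    r=cv2.minAreaRect(b.astype(np.float32));print('bezel',len(B),r,'world ctr',(p0+ex*r[0][0]/1e3+ey*r[0][1]/1e3).round(4))
    L=P[(h>.025)&(h<.046)&(np.linalg.norm(P-p0,axis=1)<.15)]
    print('h hist',np.histogram(h,bins=np.arange(-.01,.06,.005)))
    l=np.c_[(L-p0)@ex,(L-p0)@ey]*1000
    print('lever',len(L),cv2.minAreaRect(l.astype(np.float32)),cv2.fitLine(l.astype(np.float32),2,0,.01,.01).ravel())
E
python3 fit.py
```

```text
top 8212 3914 n [-0.3237  0.0252  0.9458] tilt 0.33068042428060745 yaw -0.07759939180715274 p0 [0.5458 0.1811 0.0885]
rect face xy ((523.1513671875, 183.4047393798828), (240.7670135498047, 284.7629699707031), 85.38020324707031)
bezel 2016 ((-26.06902313232422, -1.9980087280273438), (211.45384216308594, 289.79180908203125), 88.88429260253906) world ctr [0.5211 0.1811 0.08  ]
h hist (array([  77, 2321, 2431, 1661,  657,  139,  156,   73,   27,  214,   77,
          3,    0]), array([-0.01 , -0.005,  0.   ,  0.005,  0.01 ,  0.015,  0.02 ,  0.025,
        0.03 ,  0.035,  0.04 ,  0.045,  0.05 ,  0.055]))
lever 387 ((35.969871520996094, -7.809761047363281), (27.977630615234375, 155.29197692871094), 79.6461181640625) [  0.9789764   -0.20397338  56.72538    -12.355719  ]
scene 4301 1414 n [-0.3279  0.0269  0.9443] tilt 0.3352664824046951 yaw -0.08188470478913552 p0 [0.556  0.1708 0.0915]
rect face xy ((524.2373657226562, 192.1563720703125), (267.65911865234375, 285.5197448730469), 85.98690032958984)
bezel 742 ((-25.72966766357422, 23.756027221679688), (217.75994873046875, 296.20440673828125), 74.28687286376953) world ctr [0.5337 0.1965 0.083 ]
h hist (array([155, 969, 980, 633, 300,  77,  61,  44,  27,  93,  36,   2,   0]), array([-0.01 , -0.005,  0.   ,  0.005,  0.01 ,  0.015,  0.02 ,  0.025,
        0.03 ,  0.035,  0.04 ,  0.045,  0.05 ,  0.055]))
lever 197 ((27.128936767578125, -0.18656539916992188), (29.186845779418945, 151.55007934570312), 79.14773559570312) [ 0.9827203  -0.18509683 47.268227   -5.859849  ]
```

```bash
cat > corners.py <<'E'
from h import *
s=dict(np.load('top0.npz')); s2=dict(np.load('scene0.npz'))
def ray(S,uv):
    f,cx,cy=cam(S); d=np.c_[(uv[:,0]-cx)/f,(uv[:,1]-cy)/f,np.ones(len(uv))]@S['R']; o=-S['R'].T@S['t']; return o,d
def cast(S,uv,n,p):
    o,d=ray(S,uv); return o+d*(((p-o)@n)/(d@n))[:,None]
n=np.array([-.3233,.0259,.946]);n/=np.linalg.norm(n)
z=np.array([0,0,1.])
T=np.array([[92,88],[520,120],[492,573],[82,535]])/5.-.4+[120,95]   # BL BR FR FL
Sc=np.array([[540,203],[288,382],[62,214],[303,55]])/5.-.4+[245,140]
for S,F in((s,T),(s2,Sc)):
    zz=[.127,.127,.045,.045]
    C=np.vstack([cast(S,F[i:i+1],z,np.array([0,0,zz[i]])) for i in range(4)])
    if S is s2: pass
    print(C.round(4).tolist(),'ctr',C.mean(0).round(4)); print([np.linalg.norm(C[i]-C[(i+1)%4])for i in range(4)])
    e=C[0]+C[1]-C[2]-C[3];w=C[0]+C[3]-C[1]-C[2];print('yaw',np.arctan2(e[1],e[0]),np.arctan2(-w[0],w[1]))
    c=C.mean(0)
BT=np.array([[192,163],[455,238],[387,498],[130,425]])/5.-.4+[120,95]
BS=np.array([[440,213],[258,304],[157,188],[330,100]])/5.-.4+[245,140]
for S,F in((s,BT),(s2,BS)):
    p=np.array([.5400,.1830,.0861])+n*.01
    C=cast(S,F,n,p); print('bez',C.round(4).tolist(),C.mean(0).round(4),(C.mean(0)-n*.01).round(4),[np.linalg.norm(C[i]-C[(i+1)%4]).round(4)for i in range(4)])
    e=C[0]+C[1]-C[2]-C[3];e/=np.linalg.norm(e)
    for yaw in(-.08,-.06):
        exh=np.array([np.cos(yaw),np.sin(yaw),0]);ey=np.cross(z,exh);nn=-np.sin(.33)*exh+np.cos(.33)*z;ex=np.cross(ey,nn)
        print(yaw,'bezel angle',np.arctan2(e@ey,e@ex))
E
python3 corners.py
```

```text
[[0.6707, 0.2867, 0.127], [0.6555, 0.053, 0.127], [0.4144, 0.0694, 0.045], [0.434, 0.3033, 0.045]] ctr [0.5437 0.1781 0.086 ]
[np.float64(0.23426855210724853), np.float64(0.25516950283255735), np.float64(0.2347645134811789), np.float64(0.2510413391410823)]
yaw -0.06897236247381239 -0.07426998506315416
[[0.6724, 0.2861, 0.127], [0.6535, 0.055, 0.127], [0.4161, 0.071, 0.045], [0.4345, 0.3063, 0.045]] ctr [0.5441 0.1796 0.086 ]
[np.float64(0.23177789858147418), np.float64(0.2516623495113399), np.float64(0.23596591950354281), np.float64(0.25239285801772043)]
yaw -0.07599255005888378 -0.07955867999360483
bez [[0.6295, 0.2309, 0.1259], [0.5916, 0.0879, 0.1169], [0.454, 0.1273, 0.0688], [0.4925, 0.2704, 0.078]] [0.5419 0.1791 0.0974] [0.5451 0.1789 0.088 ] [np.float64(0.1482), np.float64(0.151), np.float64(0.1485), np.float64(0.1504)]
-0.08 bezel angle -0.18922860652189416
-0.06 bezel angle -0.20814366540387547
bez [[0.6309, 0.229, 0.1265], [0.5942, 0.0876, 0.1178], [0.4581, 0.1261, 0.0702], [0.4918, 0.2713, 0.0778]] [0.5438 0.1785 0.0981] [0.547  0.1783 0.0886] [np.float64(0.1462), np.float64(0.1492), np.float64(0.1492), np.float64(0.1533)]
-0.08 bezel angle -0.19498413803613146
-0.06 bezel angle -0.2138990905627423
```

```bash
cat > g.py <<'E'
from h import *
import json
from scipy.spatial.transform import Rotation as Ro, Slerp
yaw=-.076;B=-.193;H=np.array([.5440,.1790,.0861])
z=np.array([0,0,1.]);exh=np.array([np.cos(yaw),np.sin(yaw),0]);ey=np.cross(z,exh);n=-np.sin(.33)*exh+np.cos(.33)*z;ex=np.cross(ey,n)
def frame(a): u=ex*np.cos(a+B)+ey*np.sin(a+B); return u,np.cross(n,u)
def pose(a,r,h,lat,spin=0):
    "TCP at r along lever, h TIP height above face, lat along anticlockwise dir; spin about tool z"
    u,p=frame(a); R=np.c_[p,u,-n]@Ro.from_rotvec([0,0,spin]).as_matrix()
    return H+u*r+n*(h+.011)+p*lat,R
def getc():
    d=json.load(open('cmd.json')); return np.array(d['p']),np.array(d['R'])
def setc(p,R): json.dump({'p':list(map(float,p)),'R':np.asarray(R).tolist()},open('cmd.json','w'))
def upd(row):
    p,R=getc(); setc(p+R@np.array(row[1:4]),R@Ro.from_rotvec(row[4:]).as_matrix())
def rows(P,gap=0.0):
    p0,R0=getc();o=[]
    for p,R in P:
        o.append([gap]+[float(round(x,4)) for x in R0.T@(p-p0)]+[float(round(x,3)) for x in Ro.from_matrix(R0.T@R).as_rotvec()])
    print(o); return o
def interp(A,Bp,k,tot=None):
    sl=Slerp([0,1],Ro.from_matrix([A[1],Bp[1]])); tot=tot or k
    return [(A[0]+(Bp[0]-A[0])*t,sl(t).as_matrix()) for t in np.arange(1,k+1)/tot]
def rep():
    s=manip.read_state();p,R=getc();m=np.array(s['position']);print('clock',s['clock'],'pos',m.round(4),'err mm',((m-p)*1e3).round(1),'roterr',Ro.from_matrix(R.T@np.array(s['tcp_rot'])).magnitude().round(4),'F',np.round(s['ft_force'],2),'gap',s['finger_gap'],'q',np.round(s['q'],2))
    u,pp=frame(0);d=m-H;print('r,lat(ON frame),tiph',(d@u).round(4),(d@pp).round(4),(d@n-.011).round(4))
E
python3 - <<'E'
from g import *
s=manip.read_state(); setc(s['position'],s['tcp_rot'])
t=pose(0,.09,.12,-.055);print(t)
c=getc()
mid=(c[0]*.45+t[0]*.55+[0,0,.03],None)
P=interp(c,(mid[0],interp(c,t,2)[0][1]),10)
rows(P)
E
```

```text
(array([0.56963433, 0.1056006 , 0.23523554]), array([[ 0.25544811,  0.91123417,  0.32310764],
       [ 0.96482294, -0.26174676, -0.02460357],
       [ 0.06215277,  0.3180266 , -0.94604234]]))
[[0.0, -0.0292, -0.0229, -0.004, -0.015, -0.01, 0.08], [0.0, -0.0583, -0.0458, -0.0081, -0.03, -0.021, 0.159], [0.0, -0.0875, -0.0686, -0.0121, -0.045, -0.031, 0.239], [0.0, -0.1166, -0.0915, -0.0161, -0.061, -0.042, 0.318], [0.0, -0.1458, -0.1144, -0.0202, -0.076, -0.052, 0.398], [0.0, -0.175, -0.1373, -0.0242, -0.091, -0.063, 0.478], [0.0, -0.2041, -0.1601, -0.0283, -0.106, -0.073, 0.557], [0.0, -0.2333, -0.183, -0.0323, -0.121, -0.084, 0.637], [0.0, -0.2624, -0.2059, -0.0363, -0.136, -0.094, 0.717], [0.0, -0.2916, -0.2288, -0.0404, -0.151, -0.105, 0.796]]
```

Emit:
{"fn": "step_arm", "kwargs": {
  "commands": [
    [0.0, -0.029, -0.023, -0.004, -0.015, -0.01, 0.08],
    [0.0, -0.058, -0.046, -0.008, -0.03, -0.021, 0.16],
    [0.0, -0.087, -0.069, -0.012, -0.045, -0.031, 0.24],
    [0.0, -0.117, -0.092, -0.016, -0.06, -0.042, 0.32],
    [0.0, -0.146, -0.114, -0.02, -0.076, -0.052, 0.4],
    [0.0, -0.175, -0.137, -0.024, -0.09, -0.063, 0.48],
    [0.0, -0.204, -0.16, -0.028, -0.106, -0.073, 0.557],
    [0.0, -0.233, -0.183, -0.032, -0.12, -0.084, 0.637],
    [0.0, -0.262, -0.206, -0.036, -0.136, -0.094, 0.717],
    [0.0, -0.292, -0.229, -0.04, -0.15, -0.105, 0.796]
  ],
  "force": 40
}}

```text
clock: 0.93
position: [0.3813, 0.3409, 0.2565]
tcp_rot: [[-0.509, 0.844, 0.168], [0.86, 0.507, 0.057], [-0.037, 0.174, -0.984]]
ft_force: [0.7, 0.6, -1.1]
finger_gap: 0.0304
```

Run:
```python
from g import *
upd([0.0, -0.292, -0.229, -0.04, -0.15, -0.105, 0.796]);rep()
rows(interp(getc(),pose(0,.09,.12,-.055),10))
```

```text
Traceback (most recent call last):
  File "g.py", line 25, in rep
    s=manip.read_state();p,R=getc();m=np.array(s['position']);print('clock',s['clock'],'pos',m.round(4),'err mm',((m-p)*1e3).round(1),'roterr',Ro.from_matrix(R.T@np.array(s['tcp_rot'])).magnitude().round(4),'F',np.round(s['ft_force'],2),'gap',s['finger_gap'],'q',np.round(s['q'],2))
                                                                                                                                               ^^^^^^^^^^^^^^^^^^^^^^^^^^^^^^^^^^^^^^^^^^^^^^^^^^^^^^^^^^^^
AttributeError: 'float' object has no attribute 'round'
```

```bash
sed -i "s/np.array(s\['tcp_rot'\])).magnitude().round(4)/np.array(s['tcp_rot'])).magnitude()/" g.py
python3 - <<'E'
from g import *
rep()
rows(interp(getc(),pose(0,.09,.12,-.055),10))
E
```

```text
clock 0.9333 pos [0.3813 0.3409 0.2565] err mm [ 0.5 -1.3  0.5] roterr 0.004221377109763788 F [ 0.72  0.64 -1.06] gap 0.03042898304333057 q [-1.11  0.32  0.35  2.   -0.04  0.68 -0.22]
r,lat(ON frame),tiph -0.1364 0.1252 0.2068
[[0.0, -0.0299, 0.0035, 0.0039, -0.015, -0.01, 0.08], [0.0, -0.0598, 0.007, 0.0078, -0.03, -0.021, 0.159], [0.0, -0.0897, 0.0105, 0.0117, -0.046, -0.031, 0.239], [0.0, -0.1196, 0.014, 0.0156, -0.061, -0.042, 0.319], [0.0, -0.1494, 0.0174, 0.0195, -0.076, -0.052, 0.398], [0.0, -0.1793, 0.0209, 0.0234, -0.091, -0.062, 0.478], [0.0, -0.2092, 0.0244, 0.0273, -0.107, -0.073, 0.558], [0.0, -0.2391, 0.0279, 0.0312, -0.122, -0.083, 0.637], [0.0, -0.269, 0.0314, 0.035, -0.137, -0.094, 0.717], [0.0, -0.2989, 0.0349, 0.0389, -0.152, -0.104, 0.796]]
```

Emit:
{"fn": "step_arm", "kwargs": {
  "commands": [
    [0.0, -0.03, 0.0035, 0.004, -0.015, -0.01, 0.08],
    [0.0, -0.06, 0.007, 0.008, -0.03, -0.021, 0.16],
    [0.0, -0.09, 0.0105, 0.012, -0.046, -0.031, 0.24],
    [0.0, -0.12, 0.014, 0.016, -0.061, -0.042, 0.32],
    [0.0, -0.15, 0.0175, 0.0195, -0.076, -0.052, 0.4],
    [0.0, -0.18, 0.021, 0.0235, -0.091, -0.062, 0.48],
    [0.0, -0.21, 0.0245, 0.027, -0.107, -0.073, 0.56],
    [0.0, -0.24, 0.028, 0.031, -0.122, -0.083, 0.637],
    [0.0, -0.27, 0.0315, 0.035, -0.137, -0.094, 0.717],
    [0.0, -0.299, 0.035, 0.039, -0.152, -0.104, 0.796]
  ]
}}

```text
clock: 1.77
position: [0.5704, 0.1046, 0.235]
tcp_rot: [[0.259, 0.91, 0.323], [0.964, -0.266, -0.024], [0.064, 0.318, -0.946]]
ft_force: [-0.4, 0.2, -0.0]
finger_gap: 0.0004
```

Run:
```python
from g import *
upd([0.0, -0.299, 0.035, 0.039, -0.152, -0.104, 0.796]);rep()
t=pose(0,.09,.020,-.045)
rows(interp(getc(),t,8)+[t,t])
for nm in('scene','top'):
    s=snap(nm,nm+'1');
    im=s['image'][60:260,200:420] if nm=='scene' else s['image'][60:250,90:290]
    cv2.imwrite(f'pics/{nm}1z.png',cv2.resize(im,None,fx=3,fy=3)[:,:,::-1])
```

```text
clock 1.7667 pos [0.5704 0.1046 0.235 ] err mm [ 0.6 -0.9 -0.2] roterr 0.0046296847126624414 F [-0.42  0.21 -0.03] gap 0.0003759209526454651 q [-0.69  0.41  0.53  2.02 -0.25  0.45 -0.29]
r,lat(ON frame),tiph 0.0908 -0.0557 0.1195
[[0.0, 0.0012, -0.0, 0.0125, -0.0, 0.0, 0.0], [0.0, 0.0025, -0.0, 0.025, -0.0, 0.0, 0.0], [0.0, 0.0037, -0.0, 0.0375, -0.0, 0.0, 0.0], [0.0, 0.005, -0.0001, 0.05, -0.0, 0.0, 0.0], [0.0, 0.0062, -0.0001, 0.0624, -0.0, 0.0, 0.0], [0.0, 0.0075, -0.0001, 0.0749, -0.0, 0.0, 0.0], [0.0, 0.0087, -0.0001, 0.0874, -0.0, 0.0, 0.0], [0.0, 0.01, -0.0001, 0.0999, -0.0, 0.0, 0.0], [0.0, 0.01, -0.0001, 0.0999, -0.0, 0.0, 0.0], [0.0, 0.01, -0.0001, 0.0999, -0.0, 0.0, 0.0]]
```

View pics/scene1z.png

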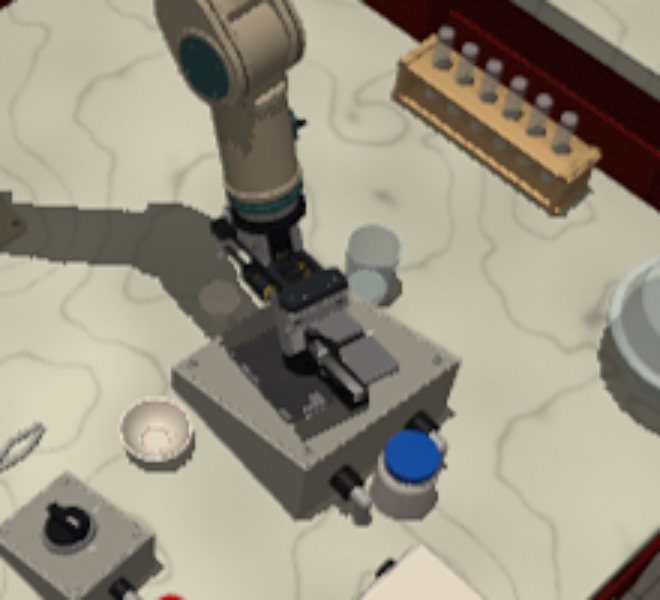

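View pics/top1z.png

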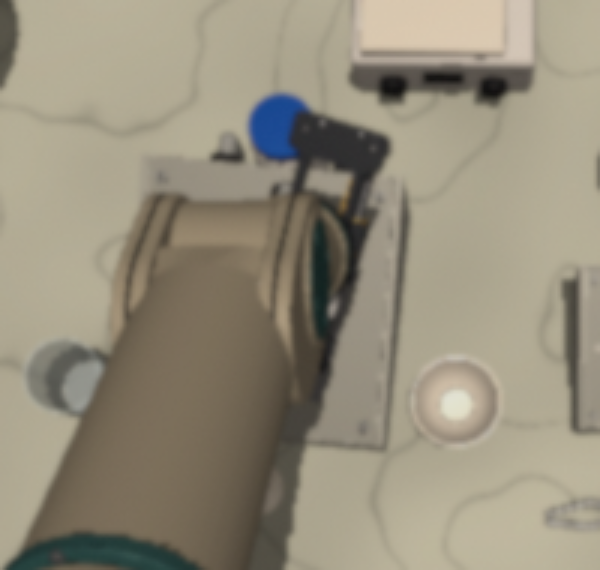

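Emit:
{"fn": "step_arm", "kwargs": {
  "commands": [
    [0, 0.001, 0, 0.0125, 0, 0, 0],
    [0, 0.0025, 0, 0.025, 0, 0, 0],
    [0, 0.004, 0, 0.0375, 0, 0, 0],
    [0, 0.005, 0, 0.05, 0, 0, 0],
    [0, 0.006, 0, 0.0625, 0, 0, 0],
    [0, 0.0075, 0, 0.075, 0, 0, 0],
    [0, 0.009, 0, 0.0875, 0, 0, 0],
    [0, 0.01, 0, 0.1, 0, 0, 0],
    [0, 0.01, 0, 0.1, 0, 0, 0],
    [0, 0.01, 0, 0.1, 0, 0, 0]
  ]
}}

```text
clock: 2.7
position: [0.6045, 0.1132, 0.1403]
tcp_rot: [[0.255, 0.912, 0.322], [0.965, -0.262, -0.024], [0.063, 0.316, -0.947]]
ft_force: [0.5, 0.5, -0.5]
finger_gap: 0.0
```

Run:
```python
from g import *
upd([0, 0.01, 0, 0.1, 0, 0, 0]);rep()
P=[pose(0,.09,.02,l/1000) for l in(-41,-37,-33,-29,-26,-24,-22,-21,-21,-21)]
rows(P)
```

```text
clock 2.7 pos [0.6045 0.1132 0.1403] err mm [-0.1  0.4 -0.9] roterr 0.0016625471424039262 F [ 0.54  0.46 -0.47] gap 1.3677962607742131e-05 q [-0.55  0.59  0.37  2.03 -0.37  0.26 -0.2 ]
r,lat(ON frame),tiph 0.0896 -0.0447 0.0191
[[0.0, 0.004, -0.0001, -0.0001, -0.0, 0.0, 0.0], [0.0, 0.008, -0.0001, -0.0001, -0.0, 0.0, 0.0], [0.0, 0.012, -0.0001, -0.0001, -0.0, 0.0, 0.0], [0.0, 0.016, -0.0001, -0.0001, -0.0, 0.0, 0.0], [0.0, 0.019, -0.0001, -0.0001, -0.0, 0.0, 0.0], [0.0, 0.021, -0.0001, -0.0001, -0.0, 0.0, 0.0], [0.0, 0.023, -0.0001, -0.0001, -0.0, 0.0, 0.0], [0.0, 0.024, -0.0001, -0.0001, -0.0, 0.0, 0.0], [0.0, 0.024, -0.0001, -0.0001, -0.0, 0.0, 0.0], [0.0, 0.024, -0.0001, -0.0001, -0.0, 0.0, 0.0]]
```

```bash
python3 - <<'E'
t=open('g.py').read()
i=t.index('def pose');j=t.index('def getc')
t=t[:i]+'''def pose(a,r,h,lat,spin=0,d=.15,af=None):
    "tip at r along lever, h above face, lat anticlockwise; af: finger frame angle; spin about tool z; d lean to vertical"
    u,p=frame(a); uf,pf=frame(a if af is None else af)
    R=Ro.from_rotvec(ey*d).as_matrix()@np.c_[pf,uf,-n]@Ro.from_rotvec([0,0,spin]).as_matrix()
    return H+u*r+n*h+p*lat-R[:,2]*.011,R
'''+t[j:]
open('g.py','w').write(t)
E
python3 - <<'E'
from g import *
P=interp(getc(),pose(0,.09,.02,-.045),3)+[pose(0,.09,.02,l/1000) for l in(-39,-33,-28,-25,-23,-21,-21)]
rows(P)
E
```

```text
[[0.0, 0.0001, 0.0005, 0.0, 0.049, -0.01, 0.0], [0.0, 0.0002, 0.001, 0.0, 0.098, -0.019, 0.0], [0.0, 0.0003, 0.0015, 0.0, 0.147, -0.029, 0.0], [0.0, 0.0063, 0.0015, 0.0, 0.147, -0.029, 0.0], [0.0, 0.0123, 0.0015, 0.0, 0.147, -0.029, 0.0], [0.0, 0.0173, 0.0015, 0.0, 0.147, -0.029, 0.0], [0.0, 0.0203, 0.0015, 0.0, 0.147, -0.029, 0.0], [0.0, 0.0223, 0.0015, 0.0, 0.147, -0.029, 0.0], [0.0, 0.0243, 0.0015, 0.0, 0.147, -0.029, 0.0], [0.0, 0.0243, 0.0015, 0.0, 0.147, -0.029, 0.0]]
```

Emit:
{"fn": "step_arm", "kwargs": {
  "commands": [
    [0.0, 0.0, 0.0005, 0.0, 0.049, -0.01, 0.0],
    [0.0, 0.0, 0.001, 0.0, 0.098, -0.019, 0.0],
    [0.0, 0.0005, 0.0015, 0.0, 0.147, -0.029, 0.0],
    [0.0, 0.0065, 0.0015, 0.0, 0.147, -0.029, 0.0],
    [0.0, 0.0125, 0.0015, 0.0, 0.147, -0.029, 0.0],
    [0.0, 0.0175, 0.0015, 0.0, 0.147, -0.029, 0.0],
    [0.0, 0.0205, 0.0015, 0.0, 0.147, -0.029, 0.0],
    [0.0, 0.0225, 0.0015, 0.0, 0.147, -0.029, 0.0],
    [0.0, 0.0245, 0.0015, 0.0, 0.147, -0.029, 0.0],
    [0.0, 0.0245, 0.0015, 0.0, 0.147, -0.029, 0.0]
  ]
}}

```text
clock: 3.53
position: [0.6117, 0.1366, 0.1431]
tcp_rot: [[0.262, 0.948, 0.178], [0.964, -0.264, -0.013], [0.035, 0.175, -0.984]]
ft_force: [-0.8, 0.7, -1.1]
finger_gap: 0.0004
```

Run:
```python
from g import *
upd([0.0, 0.0245, 0.0015, 0.0, 0.147, -0.029, 0.0]);rep()
P=[pose(a,.09,.02,-.021) for a in np.arange(1,11)*.04]
rows(P)
```

```text
clock 3.5333 pos [0.6117 0.1366 0.1431] err mm [-0.5  0.5 -0.1] roterr 0.0011567644013189173 F [-0.85  0.67 -1.08] gap 0.00044038265334686485 q [-0.56  0.64  0.4   1.85 -0.34  0.55 -0.24]
r,lat(ON frame),tiph 0.0909 -0.0201 0.02
[[0.0, 0.0034, 0.0008, -0.0002, 0.0, 0.0, -0.04], [0.0, 0.0071, 0.0014, -0.0004, -0.0, 0.0, -0.08], [0.0, 0.0107, 0.0018, -0.0006, -0.0, 0.0, -0.12], [0.0, 0.0144, 0.0022, -0.0007, -0.0, 0.0, -0.16], [0.0, 0.0181, 0.0023, -0.0008, -0.0, 0.0, -0.2], [0.0, 0.0218, 0.0024, -0.001, -0.0, 0.0, -0.24], [0.0, 0.0255, 0.0022, -0.001, -0.0, 0.0, -0.28], [0.0, 0.0292, 0.002, -0.0011, -0.0, 0.0, -0.32], [0.0, 0.0328, 0.0016, -0.0012, -0.0, 0.0, -0.36], [0.0, 0.0365, 0.001, -0.0012, -0.0, 0.0, -0.4]]
```

Emit:
{"fn": "step_arm", "kwargs": {
  "commands": [
    [0.0, 0.0035, 0.001, 0, 0, 0, -0.04],
    [0.0, 0.007, 0.0015, -0.0005, 0, 0, -0.08],
    [0.0, 0.0105, 0.002, -0.0005, 0, 0, -0.12],
    [0.0, 0.0145, 0.002, -0.0005, 0, 0, -0.16],
    [0.0, 0.018, 0.0025, -0.001, 0, 0, -0.2],
    [0.0, 0.022, 0.0025, -0.001, 0, 0, -0.24],
    [0.0, 0.0255, 0.002, -0.001, 0, 0, -0.28],
    [0.0, 0.029, 0.002, -0.001, 0, 0, -0.32],
    [0.0, 0.033, 0.0015, -0.001, 0, 0, -0.36],
    [0.0, 0.0365, 0.001, -0.001, 0, 0, -0.4]
  ]
}}

```text
clock: 4.37
position: [0.6228, 0.1669, 0.1455]
tcp_rot: [[-0.127, 0.976, 0.178], [0.991, 0.132, -0.018], [-0.041, 0.174, -0.984]]
ft_force: [-0.4, -8.3, -1.0]
finger_gap: 0.0004
```

Run:
```python
from g import *
upd([0.0, 0.0365, 0.001, -0.001, 0, 0, -0.4]);rep()
P=[pose(.4+a,.09,.02,-.021) for a in np.arange(1,11)*.045]
rows(P)
```

```text
clock 4.3667 pos [0.6228 0.1669 0.1455] err mm [ 0.2 -4.  -0.1] roterr 0.0039392560633711386 F [-0.39 -8.32 -1.  ] gap 0.0003715084504029699 q [-0.54  0.65  0.31  1.79 -0.21  0.57 -0.01]
r,lat(ON frame),tiph 0.0939 0.0122 0.0194
[[0.0, 0.0041, 0.0009, -0.0002, -0.0, 0.0, -0.045], [0.0, 0.0082, 0.0015, -0.0002, -0.0, 0.0, -0.09], [0.0, 0.0123, 0.002, -0.0001, -0.0, 0.0, -0.135], [0.0, 0.0164, 0.0023, -0.0, -0.0, 0.0, -0.18], [0.0, 0.0206, 0.0025, 0.0001, -0.0, 0.0, -0.225], [0.0, 0.0248, 0.0024, 0.0002, -0.0, 0.0, -0.27], [0.0, 0.0289, 0.0021, 0.0004, -0.0, 0.0, -0.315], [0.0, 0.033, 0.0017, 0.0006, -0.0, 0.0, -0.36], [0.0, 0.0371, 0.0011, 0.0008, -0.0, 0.0, -0.405], [0.0, 0.0412, 0.0003, 0.001, -0.0, 0.0, -0.45]]
```

Emit:
{"fn": "step_arm", "kwargs": {
  "commands": [
    [0.0, 0.004, 0.001, 0, 0, 0, -0.045],
    [0.0, 0.008, 0.0015, 0, 0, 0, -0.09],
    [0.0, 0.0125, 0.002, 0, 0, 0, -0.135],
    [0.0, 0.0165, 0.0025, 0, 0, 0, -0.18],
    [0.0, 0.0205, 0.0025, 0, 0, 0, -0.225],
    [0.0, 0.025, 0.0025, 0, 0, 0, -0.27],
    [0.0, 0.029, 0.002, 0.0005, 0, 0, -0.315],
    [0.0, 0.033, 0.0015, 0.0005, 0, 0, -0.36],
    [0.0, 0.037, 0.001, 0.001, 0, 0, -0.405],
    [0.0, 0.041, 0.0005, 0.001, 0, 0, -0.45]
  ]
}}

```text
clock: 5.2
position: [0.6216, 0.2067, 0.1437]
tcp_rot: [[-0.537, 0.823, 0.184], [0.835, 0.55, -0.018], [-0.116, 0.143, -0.983]]
ft_force: [7.8, -7.7, -5.5]
finger_gap: 0.0006
```

Run:
```python
from g import *
upd([0.0, 0.041, 0.0005, 0.001, 0, 0, -0.45]);rep()
P=[pose(.85+a,.09,.02,-.021) for a in np.arange(1,11)*.045]
rows(P)
```

```text
clock 5.2 pos [0.6216 0.2067 0.1437] err mm [ 3.5 -4.9  0.5] roterr 0.00683914695589713 F [ 7.84 -7.73 -5.47] gap 0.0006224694181195464 q [-0.54  0.65  0.2   1.76 -0.07  0.58  0.24]
r,lat(ON frame),tiph 0.0817 0.0502 0.0191
[[0.0, 0.0043, 0.0008, 0.0003, -0.0, 0.0, -0.045], [0.0, 0.0084, 0.0015, 0.0006, -0.0, 0.0, -0.09], [0.0, 0.0125, 0.002, 0.0009, -0.0, 0.0, -0.135], [0.0, 0.0167, 0.0023, 0.0013, -0.0, 0.0, -0.18], [0.0, 0.0208, 0.0024, 0.0016, -0.0, 0.0, -0.225], [0.0, 0.025, 0.0024, 0.002, -0.0, 0.0, -0.27], [0.0, 0.0291, 0.0021, 0.0024, -0.0, 0.0, -0.315], [0.0, 0.0332, 0.0017, 0.0029, -0.0, 0.0, -0.36], [0.0, 0.0373, 0.0011, 0.0033, -0.0, 0.0, -0.405], [0.0, 0.0414, 0.0003, 0.0038, -0.0, 0.0, -0.45]]
```

Emit:
{"fn": "step_arm", "kwargs": {
  "commands": [
    [0.0, 0.0045, 0.001, 0.0005, 0, 0, -0.045],
    [0.0, 0.0085, 0.0015, 0.0005, 0, 0, -0.09],
    [0.0, 0.0125, 0.002, 0.001, 0, 0, -0.135],
    [0.0, 0.0165, 0.0025, 0.0015, 0, 0, -0.18],
    [0.0, 0.021, 0.0025, 0.0015, 0, 0, -0.225],
    [0.0, 0.025, 0.0025, 0.002, 0, 0, -0.27],
    [0.0, 0.029, 0.002, 0.0025, 0, 0, -0.315],
    [0.0, 0.033, 0.0015, 0.003, 0, 0, -0.36],
    [0.0, 0.0375, 0.001, 0.0035, 0, 0, -0.405],
    [0.0, 0.0415, 0.0005, 0.004, 0, 0, -0.45]
  ]
}}

```text
clock: 6.03
position: [0.6006, 0.2454, 0.136]
tcp_rot: [[-0.843, 0.505, 0.185], [0.512, 0.859, -0.013], [-0.166, 0.083, -0.983]]
ft_force: [5.6, -2.1, -1.8]
finger_gap: 0.0004
```

Run:
```python
from g import *
upd([0.0, 0.0415, 0.0005, 0.004, 0, 0, -0.45]);rep()
s=manip.read_state();u,p=frame(1.3);R=np.array(s['tcp_rot']);tip=np.array(s['position'])+R[:,2]*.011-H;u0,p0=frame(0)
a=np.arctan2(tip@p0,tip@u0);print('tip ang',a,'lever est (half 21mm)',a+np.arcsin(.021/np.hypot(tip@p0,tip@u0)))
P=[pose(1.3+a,.09,.02,-.021) for a in np.arange(1,11)*.02]
rows(P)
```

```text
clock 6.0333 pos [0.6006 0.2454 0.136 ] err mm [ 3.8 -1.1  1.2] roterr 0.006642286877488903 F [ 5.64 -2.14 -1.81] gap 0.00035836236976937753 q [-0.55  0.65  0.1   1.78  0.07  0.56  0.5 ]
r,lat(ON frame),tiph 0.0501 0.0816 0.0195
tip ang 1.0327819867761359 lever est (half 21mm) 1.2563905000062006
[[0.0, 0.0017, 0.0002, -0.0, -0.0, 0.0, -0.02], [0.0, 0.0035, 0.0006, 0.0002, -0.0, 0.0, -0.04], [0.0, 0.0053, 0.0009, 0.0004, -0.0, 0.0, -0.06], [0.0, 0.0071, 0.0012, 0.0006, -0.0, 0.0, -0.08], [0.0, 0.009, 0.0015, 0.0009, -0.0, 0.0, -0.1], [0.0, 0.0108, 0.0017, 0.0011, -0.0, 0.0, -0.12], [0.0, 0.0126, 0.0019, 0.0013, -0.0, 0.0, -0.14], [0.0, 0.0144, 0.002, 0.0016, -0.0, 0.0, -0.16], [0.0, 0.0163, 0.0022, 0.0018, -0.0, 0.0, -0.18], [0.0, 0.0181, 0.0022, 0.0021, -0.0, 0.0, -0.2]]
```

Slower to the stop, with force read between.

Emit:
{"fn": "step_arm", "kwargs": {
  "commands": [
    [0.0, 0.002, 0, 0, 0, 0, -0.02],
    [0.0, 0.0035, 0.0005, 0, 0, 0, -0.04],
    [0.0, 0.0055, 0.001, 0.0005, 0, 0, -0.06],
    [0.0, 0.007, 0.001, 0.0005, 0, 0, -0.08],
    [0.0, 0.009, 0.0015, 0.001, 0, 0, -0.1],
    [0.0, 0.011, 0.0015, 0.001, 0, 0, -0.12],
    [0.0, 0.0125, 0.002, 0.0015, 0, 0, -0.14],
    [0.0, 0.0145, 0.002, 0.0015, 0, 0, -0.16],
    [0.0, 0.0165, 0.002, 0.002, 0, 0, -0.18],
    [0.0, 0.018, 0.002, 0.002, 0, 0, -0.2]
  ]
}}

```text
clock: 6.87
position: [0.5816, 0.2582, 0.1298]
tcp_rot: [[-0.929, 0.327, 0.176], [0.33, 0.944, -0.013], [-0.171, 0.046, -0.984]]
ft_force: [-0.1, -0.6, 0.3]
finger_gap: 0.0003
```

```bash
cat >> g.py <<'E'
def lev():
    s=manip.read_state();R=np.array(s['tcp_rot']);tip=np.array(s['position'])+R[:,2]*.011-H;u0,p0=frame(0)
    a=np.arctan2(tip@p0,tip@u0);print('tip ang',a,'lever est',a+np.arcsin(.021/np.hypot(tip@p0,tip@u0)))
E
python3 - <<'E'
from g import *
upd([0.0, 0.018, 0.002, 0.002, 0, 0, -0.2]);rep();lev()
P=[pose(1.5+a,.09,.02,-.021) for a in np.arange(1,11)*.01]
rows(P)
E
```

```text
clock 6.8667 pos [0.5816 0.2582 0.1298] err mm [-1.4  0.8 -0.3] roterr 0.003232012181156204 F [-0.12 -0.62  0.31] gap 0.00028499445879211465 q [-0.55  0.65  0.05  1.81  0.13  0.55  0.61]
r,lat(ON frame),tiph 0.0274 0.0888 0.0201
tip ang 1.2872296574037454 lever est 1.5171559632917386
[[0.0, 0.0009, 0.0005, 0.0002, -0.0, 0.0, -0.01], [0.0, 0.0018, 0.0007, 0.0003, -0.0, 0.0, -0.02], [0.0, 0.0027, 0.0008, 0.0004, -0.0, 0.0, -0.03], [0.0, 0.0036, 0.001, 0.0005, -0.0, 0.0, -0.04], [0.0, 0.0045, 0.0012, 0.0007, -0.0, 0.0, -0.05], [0.0, 0.0054, 0.0014, 0.0008, -0.0, 0.0, -0.06], [0.0, 0.0063, 0.0015, 0.0009, -0.0, 0.0, -0.07], [0.0, 0.0072, 0.0017, 0.001, -0.0, 0.0, -0.08], [0.0, 0.0081, 0.0018, 0.0012, -0.0, 0.0, -0.09], [0.0, 0.009, 0.0019, 0.0013, -0.0, 0.0, -0.1]]
```

Emit:
{"fn": "step_arm", "kwargs": {
  "commands": [
    [0.0, 0.001, 0.0005, 0, 0, 0, -0.01],
    [0.0, 0.002, 0.0005, 0, 0, 0, -0.02],
    [0.0, 0.003, 0.001, 0.0005, 0, 0, -0.03],
    [0.0, 0.0035, 0.001, 0.0005, 0, 0, -0.04],
    [0.0, 0.0045, 0.001, 0.0005, 0, 0, -0.05],
    [0.0, 0.0055, 0.0015, 0.001, 0, 0, -0.06],
    [0.0, 0.0065, 0.0015, 0.001, 0, 0, -0.07],
    [0.0, 0.007, 0.0015, 0.001, 0, 0, -0.08],
    [0.0, 0.008, 0.002, 0.001, 0, 0, -0.09],
    [0.0, 0.009, 0.002, 0.0015, 0, 0, -0.1]
  ]
}}

```text
clock: 7.7
position: [0.5786, 0.2616, 0.1286]
tcp_rot: [[-0.955, 0.235, 0.184], [0.237, 0.971, -0.013], [-0.181, 0.031, -0.983]]
ft_force: [5.7, -4.8, 4.4]
finger_gap: 0.0002
```

Run:
```python
from g import *
upd([0.0, 0.009, 0.002, 0.0015, 0, 0, -0.1]);rep();lev()
```

```text
clock 7.7 pos [0.5786 0.2616 0.1286] err mm [ 3.1 -0.7  1.5] roterr 0.005375938799489325 F [ 5.73 -4.77  4.35] gap 0.00020212972063076253 q [-0.55  0.64  0.03  1.82  0.17  0.53  0.67]
r,lat(ON frame),tiph 0.0235 0.0912 0.02
tip ang 1.3342319819166897 lever est 1.5608431861982681
```

Emit:
{"fn": "step_arm", "kwargs": {
  "commands": [
    [0.0, 0.001, 0, 0, 0, 0, 0],
    [0.0, 0.002, 0, 0, 0, 0, 0],
    [0.0, 0.003, 0, 0, 0, 0, 0],
    [0.0, 0.004, 0, 0, 0, 0, 0],
    [0.0, 0.005, 0, 0, 0, 0, 0],
    [0.0, 0.005, 0, 0, 0, 0, 0],
    [0.0, 0.005, 0, 0, 0, 0, 0],
    [0.0, 0.005, 0, 0, 0, 0, 0],
    [0.0, 0.005, 0, 0, 0, 0, 0],
    [0.0, 0.005, 0, 0, 0, 0, 0]
  ]
}}

```text
clock: 8.53
position: [0.5782, 0.2616, 0.1289]
tcp_rot: [[-0.953, 0.237, 0.19], [0.239, 0.971, -0.013], [-0.188, 0.033, -0.982]]
ft_force: [14.3, -5.6, -1.8]
finger_gap: 0.0004
```

Run:
```python
from g import *
upd([0,.005,0,0,0,0,0]);rep();lev()
c=getc(); a=np.pi/2
# retreat: back 20 mm, then up to h .10
u,p=frame(a)
b=(c[0]-p*.02,c[1]); t=pose(a,.09,.09,-.045)
P=interp(c,b,3)+interp(b,t,7)
rows(P)
```

```text
clock 8.5333 pos [0.5782 0.2616 0.1289] err mm [ 7.4 -1.9  2.6] roterr 0.012726478214493854 F [14.33 -5.62 -1.79] gap 0.0004001960774293826 q [-0.55  0.64  0.04  1.82  0.17  0.52  0.66]
r,lat(ON frame),tiph 0.0231 0.0911 0.0204
tip ang 1.336733750979779 lever est 1.5636507176923014
[[0.0, -0.0066, -0.0002, -0.001, 0.0, -0.0, 0.0], [0.0, -0.0132, -0.0004, -0.002, 0.0, -0.0, 0.0], [0.0, -0.0198, -0.0006, -0.0029, 0.0, -0.0, 0.0], [0.0, -0.0199, -0.001, -0.013, -0.0, 0.0, 0.004], [0.0, -0.0201, -0.0014, -0.023, -0.0, 0.0, 0.008], [0.0, -0.0203, -0.0017, -0.0331, -0.0, 0.0, 0.013], [0.0, -0.0204, -0.0021, -0.0431, -0.0, 0.0, 0.017], [0.0, -0.0206, -0.0025, -0.0532, -0.0, 0.0, 0.021], [0.0, -0.0208, -0.0028, -0.0633, -0.0, 0.0, 0.025], [0.0, -0.021, -0.0032, -0.0733, -0.0, 0.0, 0.03]]
```

Emit:
{"fn": "step_arm", "kwargs": {
  "commands": [
    [0.0, -0.0066, 0, -0.001, 0, 0, 0],
    [0.0, -0.013, 0, -0.002, 0, 0, 0],
    [0.0, -0.02, -0.0005, -0.003, 0, 0, 0],
    [0.0, -0.02, -0.001, -0.013, 0, 0, 0.004],
    [0.0, -0.02, -0.0015, -0.023, 0, 0, 0.008],
    [0.0, -0.02, -0.0015, -0.033, 0, 0, 0.013],
    [0.0, -0.0205, -0.002, -0.043, 0, 0, 0.017],
    [0.0, -0.0205, -0.0025, -0.053, 0, 0, 0.021],
    [0.0, -0.021, -0.003, -0.063, 0, 0, 0.025],
    [0.0, -0.021, -0.003, -0.073, 0, 0, 0.03]
  ]
}}

```text
clock: 9.37
position: [0.577, 0.2572, 0.2034]
tcp_rot: [[-0.948, 0.263, 0.179], [0.266, 0.964, -0.012], [-0.176, 0.036, -0.984]]
ft_force: [0.4, 0.1, 0.3]
finger_gap: 0.0005
```

Run:
```python
from g import *
upd([0.0, -0.021, -0.003, -0.073, 0, 0, 0.03]);rep()
a=np.pi/2
# spin so tool x along lever: y=u now; spin +-pi/2 about tool z
for sp in(np.pi/2,-np.pi/2):
    print(sp); rows(interp(getc(),pose(a,.06,.10,0,spin=sp,d=0.1),20)[:10])
for nm in('scene',):
    s=snap(nm,nm+'2');
    im=s['image'][130:250,240:370]
    cv2.imwrite(f'pics/{nm}2z.png',cv2.resize(im,None,fx=5,fy=5)[:,:,::-1])
```

```text
clock 9.3667 pos [0.577  0.2572 0.2034] err mm [-0.1  0.6  1.7] roterr 0.0020800766210577384 F [0.45 0.12 0.28] gap 0.0005283889279050432 q [-0.53  0.54  0.02  1.76  0.14  0.7   0.68]
r,lat(ON frame),tiph 0.0469 0.0912 0.0912
1.5707963267948966
[[0.0, 0.0023, -0.0015, -0.0001, -0.002, -0.002, 0.079], [0.0, 0.0046, -0.0031, -0.0003, -0.005, -0.003, 0.157], [0.0, 0.007, -0.0046, -0.0004, -0.007, -0.005, 0.236], [0.0, 0.0093, -0.0061, -0.0005, -0.009, -0.006, 0.314], [0.0, 0.0116, -0.0076, -0.0007, -0.012, -0.008, 0.393], [0.0, 0.0139, -0.0092, -0.0008, -0.014, -0.009, 0.471], [0.0, 0.0163, -0.0107, -0.0009, -0.016, -0.011, 0.55], [0.0, 0.0186, -0.0122, -0.0011, -0.019, -0.012, 0.628], [0.0, 0.0209, -0.0137, -0.0012, -0.021, -0.014, 0.707], [0.0, 0.0232, -0.0153, -0.0014, -0.023, -0.015, 0.785]]
-1.5707963267948966
[[0.0, 0.0023, -0.0015, -0.0001, 0.002, -0.002, -0.079], [0.0, 0.0046, -0.0031, -0.0003, 0.003, -0.005, -0.157], [0.0, 0.007, -0.0046, -0.0004, 0.005, -0.007, -0.236], [0.0, 0.0093, -0.0061, -0.0005, 0.006, -0.009, -0.314], [0.0, 0.0116, -0.0076, -0.0007, 0.008, -0.012, -0.393], [0.0, 0.0139, -0.0092, -0.0008, 0.009, -0.014, -0.471], [0.0, 0.0163, -0.0107, -0.0009, 0.011, -0.016, -0.55], [0.0, 0.0186, -0.0122, -0.0011, 0.012, -0.019, -0.628], [0.0, 0.0209, -0.0137, -0.0012, 0.014, -0.021, -0.707], [0.0, 0.0232, -0.0153, -0.0014, 0.015, -0.023, -0.785]]
```

View pics/scene2z.png

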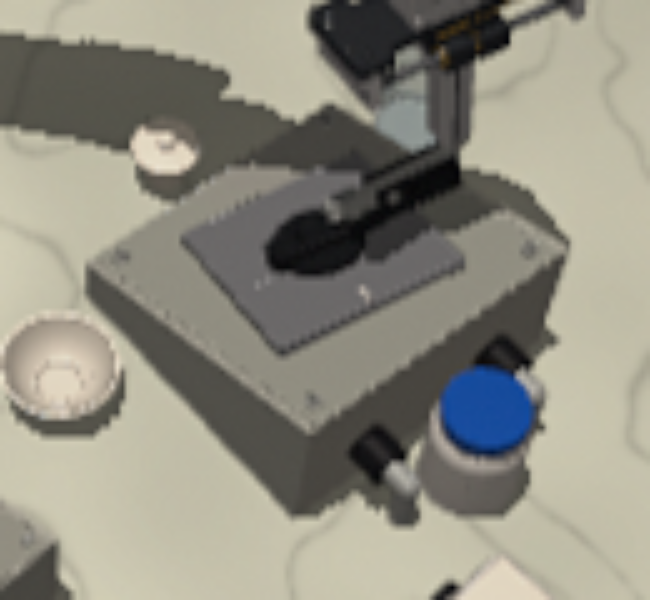

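Run:
```python
from g import *
s=dict(np.load('scene2.npz'));W=pts(s);u,p=frame(np.pi/2)
for nm,v in(('lug',(309,171)),('b',(310,172)),('c',(308,171))):
    d=W[v[1],v[0]]-H;print(W[v[1],v[0]].round(4),(d@u).round(4),(d@p).round(4),(d@n).round(4))
print('lug pred',H+u*.024+n*.044)
f,cx,cy=cam(s)
for r,h in((.012,.044),(.024,.044),(.036,.044),(.116,.04)):
    q=s['R']@(H+u*r+n*h)+s['t'];print(r,((q[0]/q[2]*f+cx-240)*5).round(0),((q[1]/q[2]*f+cy-130)*5).round(0))
t=pose(np.pi/2,.028,.075,0,spin=np.pi/2,d=.07)
rows(interp(getc(),t,16)[:10]); print(); print(interp(getc(),t,16)[9])
```

```text
[0.5428 0.2027 0.1261] 0.025 -0.0054 0.0389
[0.5471 0.2035 0.1238] 0.0268 -0.0084 0.0352
[0.5401 0.2005 0.1254] 0.0222 -0.0033 0.039
lug pred [0.53591402 0.20323831 0.12921753]
0.012 324.0 203.0
0.024 339.0 196.0
0.036 354.0 189.0
0.116 451.0 146.0
[[0.0, 0.0027, -0.0039, 0.0014, -0.005, -0.003, 0.098], [0.0, 0.0054, -0.0077, 0.0029, -0.009, -0.006, 0.196], [0.0, 0.0081, -0.0116, 0.0043, -0.014, -0.009, 0.294], [0.0, 0.0108, -0.0155, 0.0057, -0.019, -0.012, 0.392], [0.0, 0.0135, -0.0193, 0.0072, -0.023, -0.015, 0.49], [0.0, 0.0161, -0.0232, 0.0086, -0.028, -0.018, 0.589], [0.0, 0.0188, -0.0271, 0.01, -0.032, -0.022, 0.687], [0.0, 0.0215, -0.0309, 0.0115, -0.037, -0.025, 0.785], [0.0, 0.0242, -0.0348, 0.0129, -0.042, -0.028, 0.883], [0.0, 0.0269, -0.0386, 0.0144, -0.046, -0.031, 0.981]]

(array([0.54397509, 0.22627646, 0.18152241]), array([[-0.30745725,  0.92350679,  0.22935833],
       [ 0.94864251,  0.31634324, -0.00208454],
       [-0.07448105,  0.21693815, -0.97333982]]))
```

Emit:
{"fn": "step_arm", "kwargs": {
  "commands": [
    [0.0, 0.0025, -0.004, 0.0015, -0.005, -0.003, 0.098],
    [0.0, 0.0055, -0.0075, 0.003, -0.009, -0.006, 0.196],
    [0.0, 0.008, -0.0115, 0.0045, -0.014, -0.009, 0.294],
    [0.0, 0.011, -0.0155, 0.0055, -0.019, -0.012, 0.392],
    [0.0, 0.0135, -0.0195, 0.007, -0.023, -0.015, 0.49],
    [0.0, 0.016, -0.023, 0.0085, -0.028, -0.018, 0.589],
    [0.0, 0.019, -0.027, 0.01, -0.032, -0.022, 0.687],
    [0.0, 0.0215, -0.031, 0.0115, -0.037, -0.025, 0.785],
    [0.0, 0.024, -0.035, 0.013, -0.042, -0.028, 0.883],
    [0.0, 0.027, -0.0385, 0.0145, -0.046, -0.031, 0.981]
  ]
}}

```text
clock: 10.25
position: [0.5439, 0.2268, 0.1818]
tcp_rot: [[-0.303, 0.925, 0.23], [0.95, 0.311, -0.001], [-0.072, 0.218, -0.973]]
ft_force: [0.8, -0.8, -0.9]
finger_gap: 0.0006
```

Run:
```python
from g import *
upd([0.0, 0.027, -0.0385, 0.0145, -0.046, -0.031, 0.981]);rep()
t=pose(np.pi/2,.028,.068,0,spin=np.pi/2,d=.07)
rows(interp(getc(),t,7)+[t]*3)
```

```text
clock 10.25 pos [0.5439 0.2268 0.1818] err mm [-0.1  0.4  0.4] roterr 0.005730238900955476 F [ 0.76 -0.77 -0.89] gap 0.0005739844784326158 q [-0.73  0.51  0.31  1.95 -0.1   0.49 -0.07]
r,lat(ON frame),tiph 0.0178 0.0521 0.0807
[[0.0, -0.0015, -0.0037, 0.002, -0.004, -0.003, 0.084], [0.0, -0.0031, -0.0075, 0.004, -0.008, -0.005, 0.168], [0.0, -0.0046, -0.0112, 0.006, -0.012, -0.008, 0.252], [0.0, -0.0062, -0.0149, 0.008, -0.016, -0.01, 0.336], [0.0, -0.0077, -0.0187, 0.0101, -0.02, -0.013, 0.42], [0.0, -0.0092, -0.0224, 0.0121, -0.024, -0.016, 0.504], [0.0, -0.0108, -0.0261, 0.0141, -0.028, -0.018, 0.589], [0.0, -0.0108, -0.0261, 0.0141, -0.028, -0.018, 0.589], [0.0, -0.0108, -0.0261, 0.0141, -0.028, -0.018, 0.589], [0.0, -0.0108, -0.0261, 0.0141, -0.028, -0.018, 0.589]]
```

Emit:
{"fn": "step_arm", "kwargs": {
  "commands": [
    [0.0, -0.0015, -0.0035, 0.002, -0.004, -0.003, 0.084],
    [0.0, -0.003, -0.0075, 0.004, -0.008, -0.005, 0.168],
    [0.0, -0.0045, -0.011, 0.006, -0.012, -0.008, 0.252],
    [0.0, -0.006, -0.015, 0.008, -0.016, -0.01, 0.336],
    [0.0, -0.0075, -0.0185, 0.01, -0.02, -0.013, 0.42],
    [0.0, -0.009, -0.0225, 0.012, -0.024, -0.016, 0.504],
    [0.0, -0.011, -0.026, 0.014, -0.028, -0.018, 0.589],
    [0.0, -0.011, -0.026, 0.014, -0.028, -0.018, 0.589],
    [0.0, -0.011, -0.026, 0.014, -0.028, -0.018, 0.589],
    [0.0, -0.011, -0.026, 0.014, -0.028, -0.018, 0.589]
  ]
}}

```text
clock: 11.08
position: [0.527, 0.2088, 0.1634]
tcp_rot: [[0.257, 0.931, 0.257], [0.965, -0.262, -0.017], [0.051, 0.253, -0.966]]
ft_force: [0.6, 0.5, 0.3]
finger_gap: 0.0007
```

Run:
```python
from g import *
upd([0.0, -0.011, -0.026, 0.014, -0.028, -0.018, 0.589]);rep()
u,p=frame(np.pi/2)
s=manip.read_state();d=np.array(s['position'])+np.array(s['tcp_rot'])[:,2]*.011-H;print('tip r lat h',d@u,d@p,d@n)
P=[pose(np.pi/2,.028,h/1000,0,spin=np.pi/2,d=.07) for h in(64,60,56,53,50,48,46,44,42,40)]
rows(P)
s=snap('scene','scene3');cv2.imwrite('pics/scene3z.png',cv2.resize(s['image'][130:250,240:370],None,fx=5,fy=5)[:,:,::-1])
```

```text
clock 11.0833 pos [0.527  0.2088 0.1634] err mm [0.4 1.1 0.5] roterr 0.002974749587360431 F [0.55 0.51 0.29] gap 0.0006538978961692986 q [-0.85  0.54  0.48  2.05 -0.29  0.39 -0.47]
r,lat(ON frame),tiph 0.0013 0.0292 0.0684
tip r lat h 0.02911332998298219 -0.0005169031779261833 0.0684338880738071
[[0.0, 0.0002, 0.0, 0.0041, 0.0, -0.0, -0.0], [0.0, 0.0002, 0.0003, 0.0081, 0.0, -0.0, -0.0], [0.0, 0.0003, 0.0006, 0.012, 0.0, -0.0, -0.0], [0.0, 0.0003, 0.0008, 0.015, 0.0, -0.0, -0.0], [0.0, 0.0003, 0.001, 0.018, 0.0, -0.0, -0.0], [0.0, 0.0004, 0.0011, 0.02, 0.0, -0.0, -0.0], [0.0, 0.0004, 0.0013, 0.022, 0.0, -0.0, -0.0], [0.0, 0.0004, 0.0014, 0.024, 0.0, -0.0, -0.0], [0.0, 0.0004, 0.0015, 0.026, 0.0, -0.0, -0.0], [0.0, 0.0005, 0.0017, 0.028, 0.0, -0.0, -0.0]]
```

View pics/scene3z.png

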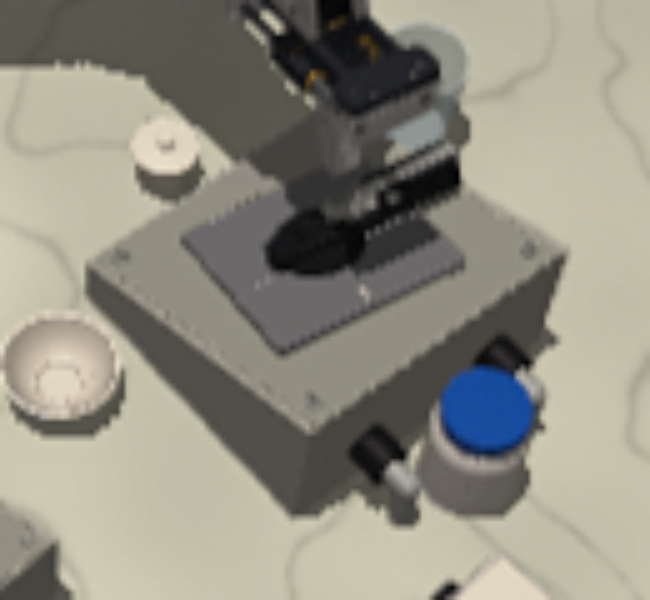

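Run:
```python
from g import *
P=[pose(np.pi/2,.028,h/1000,0,spin=np.pi/2,d=.07+.003*(i+1)) for i,h in enumerate((64,60,56,53,50,48,46,44,42,40))]
rows(P)
```

```text
[[0.0, 0.0002, 0.0001, 0.0041, 0.003, -0.001, -0.0], [0.0, 0.0002, 0.0004, 0.0081, 0.006, -0.001, -0.0], [0.0, 0.0003, 0.0007, 0.012, 0.009, -0.002, -0.0], [0.0, 0.0003, 0.0009, 0.015, 0.012, -0.002, -0.0], [0.0, 0.0004, 0.0012, 0.018, 0.015, -0.003, -0.0], [0.0, 0.0004, 0.0013, 0.02, 0.018, -0.004, -0.0], [0.0, 0.0004, 0.0015, 0.022, 0.021, -0.004, -0.0], [0.0, 0.0005, 0.0017, 0.024, 0.024, -0.005, -0.0], [0.0, 0.0005, 0.0018, 0.026, 0.027, -0.005, -0.0], [0.0, 0.0005, 0.002, 0.028, 0.03, -0.006, -0.0]]
```

Emit:
{"fn": "step_arm", "kwargs": {
  "commands": [
    [0.0, 0, 0, 0.004, 0.003, -0.001, 0],
    [0.0, 0, 0.0005, 0.008, 0.006, -0.001, 0],
    [0.0, 0.0005, 0.0005, 0.012, 0.009, -0.002, 0],
    [0.0, 0.0005, 0.001, 0.015, 0.012, -0.002, 0],
    [0.0, 0.0005, 0.001, 0.018, 0.015, -0.003, 0],
    [0.0, 0.0005, 0.0015, 0.02, 0.018, -0.004, 0],
    [0.0, 0.0005, 0.0015, 0.022, 0.021, -0.004, 0],
    [0.0, 0.0005, 0.0015, 0.024, 0.024, -0.005, 0],
    [0.0, 0.0005, 0.002, 0.026, 0.027, -0.005, 0],
    [0.0, 0.0005, 0.002, 0.028, 0.03, -0.006, 0]
  ]
}}

```text
clock: 11.97
position: [0.5356, 0.2071, 0.1365]
tcp_rot: [[0.262, 0.938, 0.226], [0.964, -0.265, -0.016], [0.045, 0.222, -0.974]]
ft_force: [-2.4, -3.5, 4.0]
finger_gap: 0.0005
```

```bash
cat >> g.py <<'E'
def tip():
    u,p=frame(np.pi/2);s=manip.read_state();d=np.array(s['position'])+np.array(s['tcp_rot'])[:,2]*.011-H;F=np.array(s['ft_force']);print('OFF frame tip r lat h',np.round([d@u,d@p,d@n],4),'F u p n',np.round([F@u,F@p,F@n],1))
E
python3 - <<'E'
from g import *
upd([0.0, 0.0005, 0.002, 0.028, 0.03, -0.006, 0]);rep();tip()
P=[pose(np.pi/2,.028,h/1000,0,spin=np.pi/2,d=.10) for i,h in enumerate((39,38,37,36,35,34,33,32,31,30))]
rows(P)
E
```

```text
clock 11.9667 pos [0.5356 0.2071 0.1365] err mm [-0.1 -0.   0.1] roterr 0.0014373443993434248 F [-2.39 -3.51  4.01] gap 0.0005396875498530648 q [-0.78  0.59  0.42  2.03 -0.31  0.38 -0.43]
r,lat(ON frame),tiph 0.001 0.0281 0.0401
OFF frame tip r lat h [0.0279 0.0001 0.0402] F u p n [-3.7 -0.   4.5]
[[0.0, 0.0001, 0.0001, 0.001, -0.0, 0.0, -0.0], [0.0, 0.0001, 0.0002, 0.002, -0.0, 0.0, -0.0], [0.0, 0.0001, 0.0003, 0.003, -0.0, 0.0, -0.0], [0.0, 0.0001, 0.0004, 0.004, -0.0, 0.0, -0.0], [0.0, 0.0001, 0.0005, 0.005, -0.0, 0.0, -0.0], [0.0, 0.0001, 0.0006, 0.006, -0.0, 0.0, -0.0], [0.0, 0.0002, 0.0007, 0.007, -0.0, 0.0, -0.0], [0.0, 0.0002, 0.0008, 0.008, -0.0, 0.0, -0.0], [0.0, 0.0002, 0.0009, 0.009, -0.0, 0.0, -0.0], [0.0, 0.0002, 0.001, 0.01, -0.0, 0.0, -0.0]]
```

Contact as expected (4.5 N). Go on down, following the contact slightly.

Emit:
{"fn": "step_arm", "kwargs": {
  "commands": [
    [0, 0, 0, 0.001, 0, 0, 0],
    [0, 0, 0, 0.002, 0, 0, 0],
    [0, 0, 0.0005, 0.003, 0, 0, 0],
    [0, 0, 0.0005, 0.004, 0, 0, 0],
    [0, 0, 0.0005, 0.005, 0, 0, 0],
    [0, 0, 0.0005, 0.006, 0, 0, 0],
    [0, 0, 0.0005, 0.007, 0, 0, 0],
    [0, 0, 0.001, 0.008, 0, 0, 0],
    [0, 0, 0.001, 0.009, 0, 0, 0],
    [0, 0, 0.001, 0.01, 0, 0, 0]
  ]
}}

```text
clock: 12.8
position: [0.5394, 0.2086, 0.1272]
tcp_rot: [[0.26, 0.938, 0.228], [0.964, -0.264, -0.014], [0.047, 0.224, -0.974]]
ft_force: [-1.4, -0.1, 1.8]
finger_gap: 0.0005
```

Run:
```python
from g import *
upd([0, 0, 0.001, 0.010, 0, 0, 0]);rep();tip()
s=snap('scene','scene4');cv2.imwrite('pics/scene4z.png',cv2.resize(s['image'][130:250,240:370],None,fx=5,fy=5)[:,:,::-1])
```

```text
clock 12.8 pos [0.5394 0.2086 0.1272] err mm [0.5 1.9 0.3] roterr 0.0032499836238360754 F [-1.43 -0.11  1.81] gap 0.00047430190985088295 q [-0.77  0.61  0.4   2.02 -0.32  0.36 -0.43]
r,lat(ON frame),tiph 0.0011 0.03 0.0301
OFF frame tip r lat h [ 0.0298 -0.      0.0302] F u p n [-0.4  0.7  2.2]
```

View pics/scene4z.png

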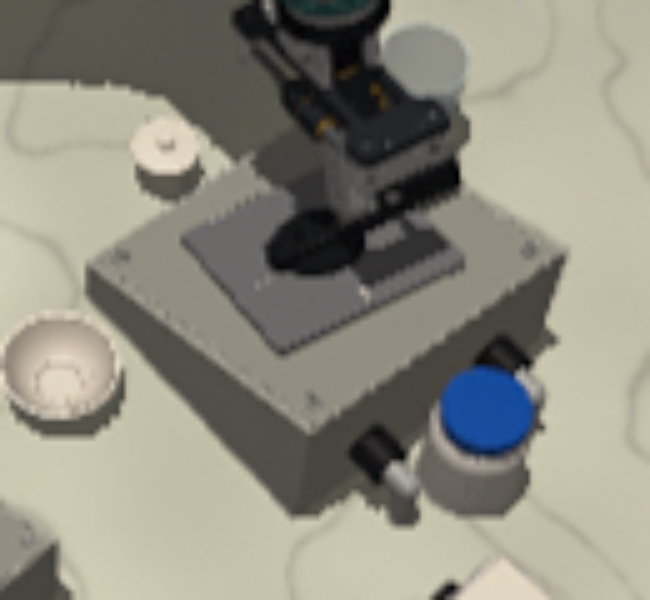

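Emit:
{"fn": "step_arm", "kwargs": {
  "commands": [
    [0, 0, 0, 0.0005, 0, 0, 0],
    [0, 0, 0, 0.001, 0, 0, 0],
    [0, 0, 0, 0.0015, 0, 0, 0],
    [0, 0, 0, 0.002, 0, 0, 0],
    [0, 0, 0, 0.0025, 0, 0, 0],
    [0, 0, 0, 0.003, 0, 0, 0],
    [0, 0, 0.0005, 0.0035, 0, 0, 0],
    [0, 0, 0.0005, 0.0035, 0, 0, 0],
    [0, 0, 0.0005, 0.0035, 0, 0, 0],
    [0, 0, 0.0005, 0.0035, 0, 0, 0]
  ]
}}

```text
clock: 13.68
position: [0.54, 0.2059, 0.1234]
tcp_rot: [[0.262, 0.938, 0.226], [0.964, -0.265, -0.017], [0.044, 0.223, -0.974]]
ft_force: [-0.5, -0.6, -0.9]
finger_gap: 0.0004
```

Run:
```python
from g import *
upd([0, 0, 0.0005, 0.0035, 0, 0, 0]);rep();tip()
```

```text
clock 13.6833 pos [0.54   0.2059 0.1234] err mm [-0.2 -0.6 -0.2] roterr 0.0014454398170428188 F [-0.48 -0.6  -0.95] gap 0.00036353876895991435 q [-0.76  0.61  0.4   2.03 -0.33  0.36 -0.42]
r,lat(ON frame),tiph 0.0012 0.0273 0.0262
OFF frame tip r lat h [ 0.0271 -0.0001  0.0263] F u p n [-0.8  0.6 -0.8]
```

Run:
```python
from g import *
t=pose(np.pi/2,.020,.13,-.03,spin=np.pi/2,d=.10)
m=pose(np.pi/2,.026,.05,0,spin=np.pi/2,d=.10)
rows(interp(getc(),m,3)+interp(m,t,7))
```

```text
[[0.0, -0.0007, -0.0008, -0.0078, -0.0, 0.0, -0.0], [0.0, -0.0014, -0.0017, -0.0156, -0.0, 0.0, -0.0], [0.0, -0.0022, -0.0025, -0.0234, -0.0, 0.0, -0.0], [0.0, -0.0032, 0.0007, -0.0352, -0.0, 0.0, -0.0], [0.0, -0.0043, 0.0038, -0.047, -0.0, 0.0, -0.0], [0.0, -0.0054, 0.0069, -0.0587, -0.0, 0.0, -0.0], [0.0, -0.0065, 0.0101, -0.0705, -0.0, 0.0, -0.0], [0.0, -0.0076, 0.0132, -0.0823, -0.0, 0.0, -0.0], [0.0, -0.0086, 0.0164, -0.0941, -0.0, 0.0, -0.0], [0.0, -0.0097, 0.0195, -0.1058, -0.0, 0.0, -0.0]]
```

Emit:
{"fn": "step_arm", "kwargs": {
  "commands": [
    [0.0, -0.0005, -0.001, -0.008, 0, 0, 0],
    [0.0, -0.0015, -0.0015, -0.0155, 0, 0, 0],
    [0.0, -0.002, -0.0025, -0.0235, 0, 0, 0],
    [0.0, -0.003, 0.0005, -0.035, 0, 0, 0],
    [0.0, -0.0045, 0.004, -0.047, 0, 0, 0],
    [0.0, -0.0055, 0.007, -0.0585, 0, 0, 0],
    [0.0, -0.0065, 0.01, -0.0705, 0, 0, 0],
    [0.0, -0.0075, 0.013, -0.0825, 0, 0, 0],
    [0.0, -0.0085, 0.0165, -0.094, 0, 0, 0],
    [0.0, -0.0095, 0.0195, -0.106, 0, 0, 0]
  ]
}}

```text
clock: 14.52
position: [0.5318, 0.1943, 0.2324]
tcp_rot: [[0.261, 0.938, 0.228], [0.964, -0.265, -0.015], [0.046, 0.224, -0.974]]
ft_force: [0.3, 0.5, 0.1]
finger_gap: 0.0006
```

Run:
```python
from g import *
upd([0.0, -0.0095, 0.0195, -0.106, 0, 0, 0]);rep();tip()
s=snap('scene','scene5');cv2.imwrite('pics/scene5z.png',cv2.resize(s['image'][130:250,240:370],None,fx=5,fy=5)[:,:,::-1])
```

```text
clock 14.5167 pos [0.5318 0.1943 0.2324] err mm [-0.2  0.2  1.6] roterr 0.0021926449975296428 F [0.32 0.5  0.14] gap 0.0006200871353714442 q [-0.86  0.44  0.55  1.95 -0.22  0.61 -0.48]
r,lat(ON frame),tiph 0.0314 0.0207 0.1317
OFF frame tip r lat h [ 0.0205 -0.0303  0.1318] F u p n [ 0.6 -0.2  0. ]
```

View pics/scene5z.png

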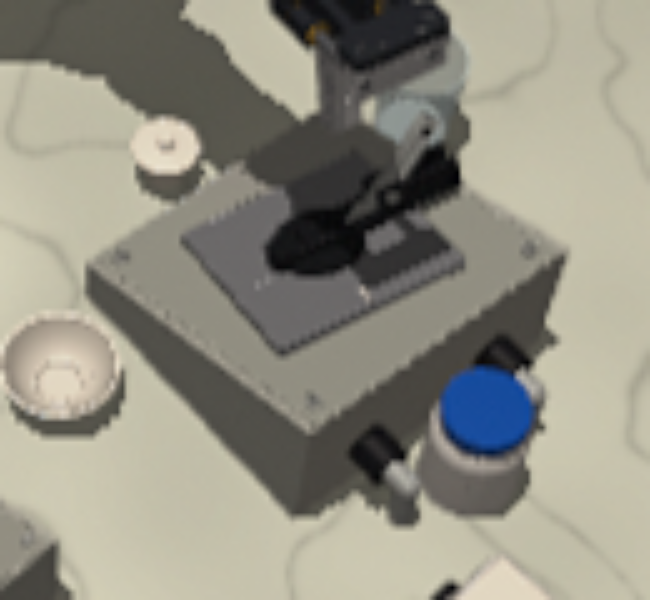

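Run:
```python
from g import *
s=dict(np.load('scene5.npz'));u,p=frame(np.pi/2);f,cx,cy=cam(s);o=-s['R'].T@s['t']
for zx,zy in((425,108),(440,120),(430,135),(428,122),(385,185)):
  q=np.array([zx/5-.4+240,zy/5-.4+130]);d=np.array([(q[0]-cx)/f,(q[1]-cy)/f,1])@s['R'];X=o+d*((H-p*.005-o)@p)/(d@p);print(zx,zy,'r h',((X-H)@u).round(4),((X-H)@n).round(4))
# predicted approach: tip outside at r=.13, h=.05
W=pts(s);print('beaker',[W[v,u_].round(3) for u_,v in((325,140),(330,145))])
```

```text
425 108 r h 0.0953 0.0916
440 120 r h 0.1058 0.0751
430 135 r h 0.0966 0.0663
428 122 r h 0.0963 0.0784
385 185 r h 0.0568 0.0416
beaker [array([0.591, 0.186, 0.362]), array([0.486, 0.388, 0.057])]
```

Run:
```python
from g import *
t=pose(np.pi/2,.138,.13,0,spin=np.pi/2,d=.10); t2=pose(np.pi/2,.138,.055,0,spin=np.pi/2,d=.10)
rows(interp(getc(),t,5)+interp(t,t2,4)+[t2])
```

```text
[[0.0, 0.0236, -0.006, 0.0002, -0.0, 0.0, -0.0], [0.0, 0.0471, -0.012, 0.0003, -0.0, 0.0, -0.0], [0.0, 0.0707, -0.018, 0.0005, -0.0, 0.0, -0.0], [0.0, 0.0942, -0.024, 0.0007, -0.0, 0.0, -0.0], [0.0, 0.1178, -0.03, 0.0008, -0.0, 0.0, -0.0], [0.0, 0.1181, -0.0282, 0.0195, -0.0, 0.0, -0.0], [0.0, 0.1185, -0.0263, 0.0382, -0.0, 0.0, -0.0], [0.0, 0.1189, -0.0245, 0.0568, -0.0, 0.0, -0.0], [0.0, 0.1192, -0.0226, 0.0755, -0.0, 0.0, -0.0], [0.0, 0.1192, -0.0226, 0.0755, -0.0, 0.0, -0.0]]
```

Emit:
{"fn": "step_arm", "kwargs": {
  "commands": [
    [0.0, 0.0235, -0.006, 0, 0, 0, 0],
    [0.0, 0.047, -0.012, 0, 0, 0, 0],
    [0.0, 0.0705, -0.018, 0, 0, 0, 0],
    [0.0, 0.094, -0.024, 0, 0, 0, 0],
    [0.0, 0.118, -0.03, 0, 0, 0, 0],
    [0.0, 0.118, -0.029, 0.012, 0, 0, 0],
    [0.0, 0.1185, -0.027, 0.03, 0, 0, 0],
    [0.0, 0.119, -0.025, 0.05, 0, 0, 0],
    [0.0, 0.119, -0.0225, 0.07, 0, 0, 0],
    [0.0, 0.119, -0.0225, 0.0755, 0, 0, 0]
  ]
}}

```text
clock: 15.4
position: [0.5584, 0.3122, 0.1551]
tcp_rot: [[0.263, 0.938, 0.224], [0.964, -0.265, -0.019], [0.042, 0.221, -0.974]]
ft_force: [-0.9, -1.2, -0.9]
finger_gap: 0.0006
```

Run:
```python
from g import *
upd([0.0, 0.119, -0.0225, 0.0755, 0, 0, 0]);rep();tip()
rows([pose(np.pi/2,r/1000,.055,0,spin=np.pi/2,d=.10) for r in(135,132,129,126,123,120,117,114,111,108)])
```

```text
clock 15.4 pos [0.5584 0.3122 0.1551] err mm [-0.7 -1.2 -2.3] roterr 0.003289598315744075 F [-0.87 -1.23 -0.94] gap 0.0006390583807832612 q [-0.95  0.66  0.49  1.82 -0.29  0.56 -0.61]
r,lat(ON frame),tiph 0.0002 0.1365 0.0529
OFF frame tip r lat h [0.1362 0.0009 0.053 ] F u p n [-1.5  0.8 -0.6]
[[0.0, -0.0028, -0.0001, 0.0, -0.0, 0.0, -0.0], [0.0, -0.0058, -0.0001, 0.0001, -0.0, 0.0, -0.0], [0.0, -0.0088, -0.0001, 0.0001, -0.0, 0.0, -0.0], [0.0, -0.0118, -0.0001, 0.0002, -0.0, 0.0, -0.0], [0.0, -0.0148, -0.0001, 0.0003, -0.0, 0.0, -0.0], [0.0, -0.0178, -0.0001, 0.0003, -0.0, 0.0, -0.0], [0.0, -0.0208, -0.0001, 0.0004, -0.0, 0.0, -0.0], [0.0, -0.0238, -0.0001, 0.0004, -0.0, 0.0, -0.0], [0.0, -0.0268, -0.0001, 0.0005, -0.0, 0.0, -0.0], [0.0, -0.0298, -0.0001, 0.0005, -0.0, 0.0, -0.0]]
```

Emit:
{"fn": "step_arm", "kwargs": {
  "commands": [
    [0, -0.003, 0, 0, 0, 0, 0],
    [0, -0.006, 0, 0, 0, 0, 0],
    [0, -0.009, 0, 0, 0, 0, 0],
    [0, -0.012, 0, 0, 0, 0, 0],
    [0, -0.015, 0, 0, 0, 0, 0],
    [0, -0.018, 0, 0, 0, 0, 0],
    [0, -0.021, 0, 0.0005, 0, 0, 0],
    [0, -0.024, 0, 0.0005, 0, 0, 0],
    [0, -0.027, 0, 0.0005, 0, 0, 0],
    [0, -0.03, 0, 0.0005, 0, 0, 0]
  ]
}}

```text
clock: 16.23
position: [0.5528, 0.2904, 0.1577]
tcp_rot: [[0.258, 0.938, 0.232], [0.965, -0.263, -0.008], [0.054, 0.226, -0.973]]
ft_force: [-1.2, 11.3, 7.4]
finger_gap: 0.0005
```

Run:
```python
from g import *
upd([0, -0.03, 0, 0.0005, 0, 0, 0]);rep();tip()
rows([pose(np.pi/2,r/1000,.06,0,spin=np.pi/2,d=.10) for r in(106,104,102,100,98,96,94,92,90,88)])
```

```text
clock 16.2333 pos [0.5528 0.2904 0.1577] err mm [1.4 5.9 2.1] roterr 0.01086098156903417 F [-1.21 11.28  7.37] gap 0.0004521571424126548 q [-0.92  0.62  0.47  1.87 -0.29  0.52 -0.57]
r,lat(ON frame),tiph 0.0016 0.1142 0.0566
OFF frame tip r lat h [ 0.1141 -0.0005  0.0567] F u p n [11.   1.7  7.6]
[[0.0, -0.0019, -0.0006, -0.0049, -0.0, 0.0, -0.0], [0.0, -0.0039, -0.0006, -0.0049, -0.0, 0.0, -0.0], [0.0, -0.0059, -0.0006, -0.0048, -0.0, 0.0, -0.0], [0.0, -0.0079, -0.0006, -0.0048, -0.0, 0.0, -0.0], [0.0, -0.0099, -0.0006, -0.0047, -0.0, 0.0, -0.0], [0.0, -0.0119, -0.0006, -0.0047, -0.0, 0.0, -0.0], [0.0, -0.0139, -0.0006, -0.0047, -0.0, 0.0, -0.0], [0.0, -0.0159, -0.0006, -0.0046, -0.0, 0.0, -0.0], [0.0, -0.0179, -0.0005, -0.0046, -0.0, 0.0, -0.0], [0.0, -0.0199, -0.0005, -0.0045, -0.0, 0.0, -0.0]]
```

Run:
```python
from g import *
a=pose(np.pi/2,.135,.055,0,spin=np.pi/2,d=.10);t=pose(np.pi/2,.135,.045,0,spin=np.pi/2,d=.10)
rows(interp(getc(),a,5)+interp(a,t,2)+[t]*3)
```

```text
[[0.0, 0.0054, -0.0, -0.0001, -0.0, 0.0, -0.0], [0.0, 0.0109, -0.0, -0.0002, -0.0, 0.0, -0.0], [0.0, 0.0163, -0.0001, -0.0003, -0.0, 0.0, -0.0], [0.0, 0.0218, -0.0001, -0.0004, -0.0, 0.0, -0.0], [0.0, 0.0272, -0.0001, -0.0005, -0.0, 0.0, -0.0], [0.0, 0.0273, 0.0004, 0.0045, -0.0, 0.0, -0.0], [0.0, 0.0274, 0.0009, 0.0095, -0.0, 0.0, -0.0], [0.0, 0.0274, 0.0009, 0.0095, -0.0, 0.0, -0.0], [0.0, 0.0274, 0.0009, 0.0095, -0.0, 0.0, -0.0], [0.0, 0.0274, 0.0009, 0.0095, -0.0, 0.0, -0.0]]
```

Emit:
{"fn": "step_arm", "kwargs": {
  "commands": [
    [0.0, 0.0055, 0, 0, 0, 0, 0],
    [0.0, 0.011, 0, 0, 0, 0, 0],
    [0.0, 0.0165, 0, -0.0005, 0, 0, 0],
    [0.0, 0.022, 0, -0.0005, 0, 0, 0],
    [0.0, 0.0275, 0, -0.0005, 0, 0, 0],
    [0.0, 0.0275, 0.0005, 0.0045, 0, 0, 0],
    [0.0, 0.0275, 0.001, 0.0095, 0, 0, 0],
    [0.0, 0.0275, 0.001, 0.0095, 0, 0, 0],
    [0.0, 0.0275, 0.001, 0.0095, 0, 0, 0],
    [0.0, 0.0275, 0.001, 0.0095, 0, 0, 0]
  ]
}}

```text
clock: 17.07
position: [0.5617, 0.3107, 0.148]
tcp_rot: [[0.262, 0.938, 0.227], [0.964, -0.265, -0.016], [0.045, 0.223, -0.974]]
ft_force: [-0.3, -0.3, 0.9]
finger_gap: 0.0003
```

Run:
```python
from g import *
upd([0.0, 0.0275, 0.001, 0.0095, 0, 0, 0]);rep();tip()
s=snap('scene','scene6');cv2.imwrite('pics/scene6z.png',cv2.resize(s['image'][135:195,290:350],None,fx=10,fy=10,interpolation=cv2.INTER_CUBIC)[:,:,::-1])
f,cx,cy=cam(s);u,p=frame(np.pi/2)
for nm,r,h in(('pivot',.056,.035),('leverend top',.112,.04),('tip.75',.100,.076),('tip .5',.1087,.0638),('tip .4',.111,.058)):
    q=s['R']@(H+u*r+n*h)+s['t'];print(nm,((q[0]/q[2]*f+cx-290+.5)*10).round(0),((q[1]/q[2]*f+cy-135+.5)*10).round(0))
```

```text
clock 17.0667 pos [0.5617 0.3107 0.148 ] err mm [0.1 0.1 0.2] roterr 0.001380901382625062 F [-0.31 -0.3   0.91] gap 0.0002638050816073988 q [-0.93  0.67  0.48  1.82 -0.3   0.54 -0.6 ]
r,lat(ON frame),tiph 0.0014 0.1354 0.0451
OFF frame tip r lat h [ 0.1352 -0.0003  0.0451] F u p n [-0.3 -0.1  1. ]
pivot 264.0 329.0
leverend top 397.0 253.0
tip.75 359.0 189.0
tip .5 383.0 205.0
tip .4 390.0 215.0
```

View pics/scene6z.png

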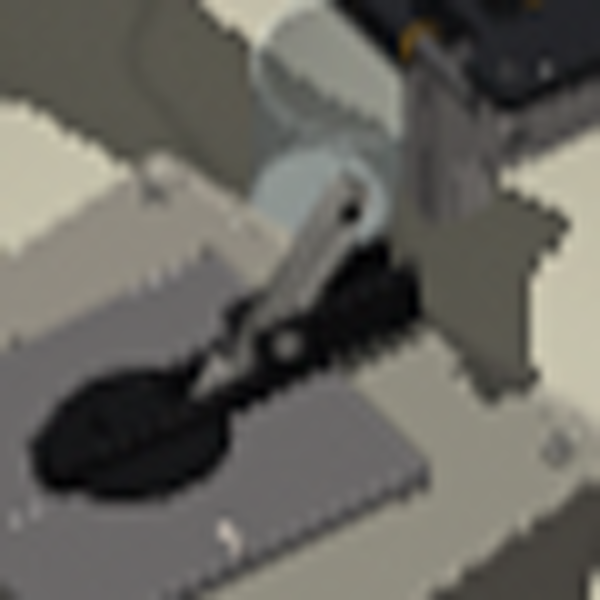

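```bash
cat >> g.py <<'E'
def arc(phi,bias,ov=.015):
    return pose(np.pi/2,.056+.0607*np.cos(phi)+.008-bias,.035+.0607*np.sin(phi)-ov,0,spin=np.pi/2,d=.10)
E
python3 - <<'E'
from g import *
a=arc(.6,0)
P=interp(getc(),a,3)+[arc(.6+.05*i,min(.001*i,.004)) for i in range(1,8)]
rows(P)
E
```

```text
[[0.0, -0.0071, -0.0003, -0.0029, -0.0, 0.0, -0.0], [0.0, -0.0141, -0.0007, -0.0059, -0.0, 0.0, -0.0], [0.0, -0.0212, -0.001, -0.0088, -0.0, 0.0, -0.0], [0.0, -0.024, -0.0013, -0.0112, -0.0, 0.0, -0.0], [0.0, -0.0269, -0.0015, -0.0135, -0.0, 0.0, -0.0], [0.0, -0.03, -0.0017, -0.0157, -0.0, 0.0, -0.0], [0.0, -0.0331, -0.0019, -0.0178, -0.0, 0.0, -0.0], [0.0, -0.0354, -0.0021, -0.0198, -0.0, 0.0, -0.0], [0.0, -0.0378, -0.0023, -0.0217, -0.0, 0.0, -0.0], [0.0, -0.0402, -0.0025, -0.0235, -0.0, 0.0, -0.0]]
```

Emit:
{"fn": "step_arm", "kwargs": {
  "commands": [
    [0.0, -0.007, 0, -0.003, 0, 0, 0],
    [0.0, -0.014, -0.0005, -0.006, 0, 0, 0],
    [0.0, -0.021, -0.001, -0.009, 0, 0, 0],
    [0.0, -0.024, -0.0015, -0.011, 0, 0, 0],
    [0.0, -0.027, -0.0015, -0.0135, 0, 0, 0],
    [0.0, -0.03, -0.0015, -0.0155, 0, 0, 0],
    [0.0, -0.033, -0.002, -0.018, 0, 0, 0],
    [0.0, -0.0355, -0.002, -0.02, 0, 0, 0],
    [0.0, -0.038, -0.0025, -0.0215, 0, 0, 0],
    [0.0, -0.04, -0.0025, -0.0235, 0, 0, 0]
  ]
}}

```text
clock: 17.95
position: [0.5435, 0.2731, 0.1688]
tcp_rot: [[0.261, 0.938, 0.227], [0.964, -0.265, -0.016], [0.045, 0.223, -0.974]]
ft_force: [1.5, 1.4, 0.6]
finger_gap: 0.0007
```

Run:
```python
from g import *
upd([0.0, -0.04, -0.0025, -0.0235, 0, 0, 0]);rep();tip()
rows([arc(.95+.04*i,.004) for i in range(1,11)])
s=snap('scene','scene7');cv2.imwrite('pics/scene7z.png',cv2.resize(s['image'][135:195,290:350],None,fx=10,fy=10,interpolation=cv2.INTER_CUBIC)[:,:,::-1])
```

```text
clock 17.95 pos [0.5435 0.2731 0.1688] err mm [0.1 0.  0.5] roterr 0.001174205153322147 F [1.45 1.39 0.65] gap 0.0006607349464679071 q [-0.92  0.59  0.49  1.9  -0.28  0.53 -0.57]
r,lat(ON frame),tiph 0.0012 0.0958 0.0697
OFF frame tip r lat h [ 0.0956 -0.0002  0.0698] F u p n [ 1.8 -1.2  0.2]
[[0.0, -0.0023, -0.0001, -0.0013, -0.0, 0.0, -0.0], [0.0, -0.0043, -0.0002, -0.0026, -0.0, 0.0, -0.0], [0.0, -0.0065, -0.0004, -0.0037, -0.0, 0.0, -0.0], [0.0, -0.0086, -0.0005, -0.0048, -0.0, 0.0, -0.0], [0.0, -0.0109, -0.0006, -0.0058, -0.0, 0.0, -0.0], [0.0, -0.0131, -0.0006, -0.0067, -0.0, 0.0, -0.0], [0.0, -0.0154, -0.0007, -0.0075, -0.0, 0.0, -0.0], [0.0, -0.0177, -0.0008, -0.0082, -0.0, 0.0, -0.0], [0.0, -0.0201, -0.0009, -0.0089, -0.0, 0.0, -0.0], [0.0, -0.0224, -0.0009, -0.0094, -0.0, 0.0, -0.0]]
```

View pics/scene7z.png

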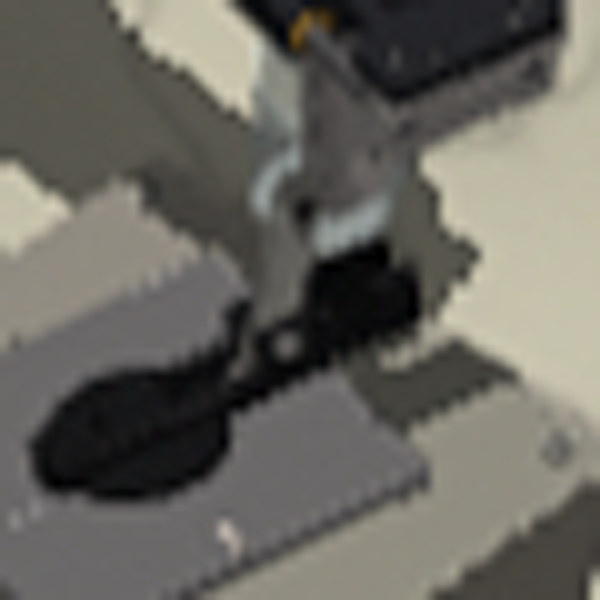

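Emit:
{"fn": "step_arm", "kwargs": {
  "commands": [
    [0.0, -0.0025, 0, -0.0015, 0, 0, 0],
    [0.0, -0.0045, 0, -0.0025, 0, 0, 0],
    [0.0, -0.0065, -0.0005, -0.0035, 0, 0, 0],
    [0.0, -0.0085, -0.0005, -0.005, 0, 0, 0],
    [0.0, -0.011, -0.0005, -0.006, 0, 0, 0],
    [0.0, -0.013, -0.0005, -0.0065, 0, 0, 0],
    [0.0, -0.0155, -0.0005, -0.0075, 0, 0, 0],
    [0.0, -0.0175, -0.001, -0.008, 0, 0, 0],
    [0.0, -0.02, -0.001, -0.009, 0, 0, 0],
    [0.0, -0.0225, -0.001, -0.0095, 0, 0, 0]
  ]
}}

```text
clock: 18.83
position: [0.5375, 0.262, 0.1775]
tcp_rot: [[0.254, 0.938, 0.236], [0.966, -0.26, -0.003], [0.058, 0.228, -0.972]]
ft_force: [10.3, 22.2, -15.8]
finger_gap: 0.0001
```

Run:
```python
from g import *
upd([0.0, -0.0225, -0.001, -0.0095, 0, 0, 0]);rep();tip()
s=snap('scene','scene8');cv2.imwrite('pics/scene8z.png',cv2.resize(s['image'][135:195,290:350],None,fx=10,fy=10,interpolation=cv2.INTER_CUBIC)[:,:,::-1])
```

```text
clock 18.8333 pos [0.5375 0.262  0.1775] err mm [ 3.  10.2  1.1] roterr 0.01697733638834589 F [ 10.31  22.18 -15.8 ] gap 0.00012029587634459403 q [-0.91  0.56  0.49  1.93 -0.27  0.51 -0.55]
r,lat(ON frame),tiph 0.0014 0.0841 0.0796
OFF frame tip r lat h [ 0.0841 -0.0004  0.0796] F u p n [ 23.1   1.4 -17.7]
```

View pics/scene8z.png

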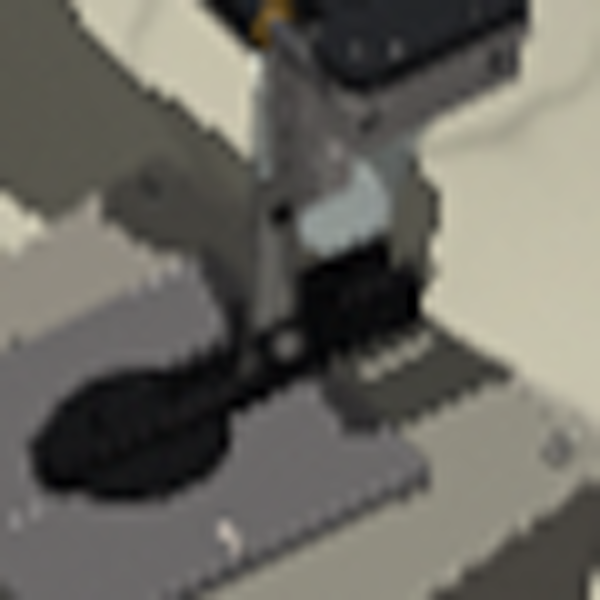

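Emit:
{"fn": "step_arm", "kwargs": {
  "commands": [
    [0, 0.005, 0, 0, 0, 0, 0],
    [0, 0.01, 0, 0, 0, 0, 0],
    [0, 0.015, 0, 0, 0, 0, 0],
    [0, 0.022, 0, 0, 0, 0, 0],
    [0, 0.03, 0, 0, 0, 0, 0],
    [0, 0.04, 0, 0, 0, 0, 0],
    [0, 0.05, 0, -0.01, 0, 0, 0],
    [0, 0.06, 0, -0.03, 0, 0, 0],
    [0, 0.07, 0, -0.05, 0, 0, 0],
    [0, 0.08, 0, -0.07, 0, 0, 0]
  ]
}}

```text
clock: 19.72
position: [0.5394, 0.3313, 0.2491]
tcp_rot: [[0.261, 0.938, 0.227], [0.964, -0.265, -0.017], [0.044, 0.223, -0.974]]
ft_force: [0.1, 0.3, -0.4]
finger_gap: 0.0006
```

Run:
```python
from g import *
upd([0, 0.08, 0, -0.07, 0, 0, 0]);rep();tip()
s=snap('scene','scene9');cv2.imwrite('pics/scene9z.png',cv2.resize(s['image'][125:245,240:370],None,fx=5,fy=5,interpolation=cv2.INTER_CUBIC)[:,:,::-1])
f,cx,cy=cam(s);u,p=frame(np.pi/2)
for th in(.75,1.2,1.3,1.4):
    q=s['R']@(H+u*(.056+.05*np.cos(th))+n*(.035+.05*np.sin(th)))+s['t'];print(th,((q[0]/q[2]*f+cx-240+.5)*5).round(0),((q[1]/q[2]*f+cy-125+.5)*5).round(0))
q=s['R']@(H+u*(.056)+n*(.035)-p*.013)+s['t'];print('pin',((q[0]/q[2]*f+cx-240+.5)*5).round(0),((q[1]/q[2]*f+cy-125+.5)*5).round(0))
```

```text
clock 19.7167 pos [0.5394 0.3313 0.2491] err mm [-0.1  1.1  1.1] roterr 0.000770640669631036 F [ 0.08  0.3  -0.38] gap 0.0006286019225840922 q [-1.06  0.54  0.58  1.73 -0.22  0.76 -0.7 ]
r,lat(ON frame),tiph 0.0078 0.1559 0.1485
OFF frame tip r lat h [ 0.1557 -0.0067  0.1485] F u p n [ 0.3  0.1 -0.4]
0.75 421.0 156.0
1.2 397.0 153.0
1.3 391.0 155.0
1.4 385.0 156.0
pin 391.0 224.0
```

View pics/scene9z.png

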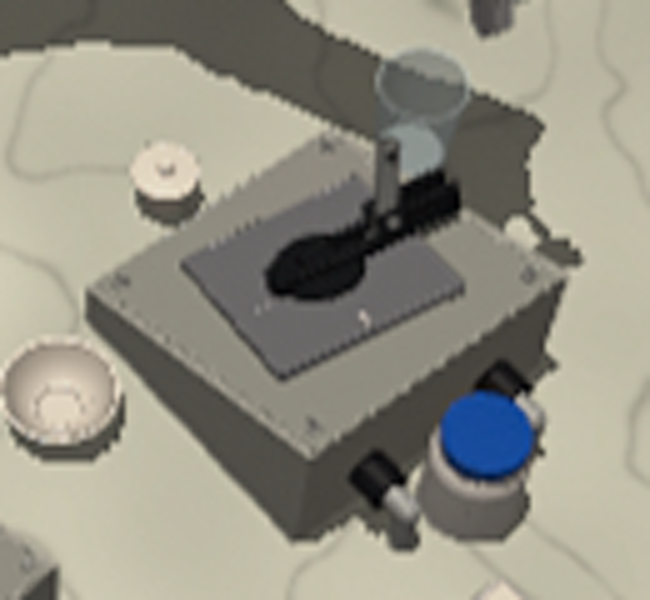

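Run:
```python
from g import *
s=snap('top','top9');a=np.load('top0.npz')['image'].astype(int);d=np.abs(a-s['image']).max(2)>40
o=s['image'].copy();o[d]=[255,0,0];cv2.imwrite('pics/diff.png',o[:,:,::-1])
a=np.load('scene0.npz')['image'];b=np.load('scene9.npz')['image']
def cmp(name,x,y,w):
    A=cv2.cvtColor(a,6)[y-w:y+w,x-w:x+w].astype(int);Bq=cv2.cvtColor(b,6)[y-w:y+w,x-w:x+w].astype(int);print(name,np.abs(A-Bq).mean().round(2))
for t in(('crucible',273,160,8),('dish',252,205,12),('fan',225,237,20),('bottle',257,277,18),('jar',336,216,14),('beaker',323,148,12),('tongs',190,222,22)): cmp(*t)
```

```text
crucible 3.5
dish 3.35
fan 2.81
bottle 2.25
jar 2.23
beaker 34.79
tongs 3.62
```

View pics/diff.png

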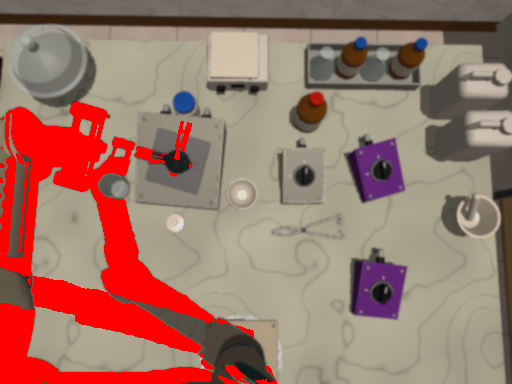

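Emit:
{"fn": "step_arm", "kwargs": {
  "commands": [
    [0, 0, 0, -0.005, 0, 0, 0],
    [0, 0, 0, -0.01, 0, 0, 0],
    [0, 0, 0, -0.015, 0, 0, 0],
    [0, 0, 0, -0.02, 0, 0, 0],
    [0, 0, 0, -0.02, 0, 0, 0],
    [0, 0, 0, -0.02, 0, 0, 0],
    [0, 0, 0, -0.02, 0, 0, 0],
    [0, 0, 0, -0.02, 0, 0, 0],
    [0, 0, 0, -0.02, 0, 0, 0],
    [0, 0, 0, -0.02, 0, 0, 0]
  ]
}}

```text
clock: 20.65
position: [0.535, 0.3309, 0.2677]
tcp_rot: [[0.261, 0.938, 0.227], [0.964, -0.265, -0.016], [0.045, 0.223, -0.974]]
ft_force: [0.6, 0.2, 0.3]
finger_gap: 0.0009
```

Run:
```python
from h import *
print(job.finish_job())
```

```text
the job is handed in; nothing more can be done
None
```

The job is handed in at 20.7 s of the 58 s allowed. The furnace isolator's lever is at OFF and its lockout hasp stands fully out. The hand-in reported no verdict.

- **Lever:** I found the switch turned about -0.19 rad in its hole and pushed the lever round to its stop. It did not move further under about 15 N, and its angle worked out from the finger position at about 1.56 rad.
- **Hasp:** I tipped the tongue up with the thumb lug, then swung it to its stop by its end. The finger's position at the stop gives about 1.38 rad. In the last picture I read the hasp as close to 1.35 rad (within about 0.05), just above the 1.3 limit.
- **Forces:** The first push on the tongue, straight inwards, jammed at about 13 N. I backed off and repeated it moving in and up. The highest force I read was about 29 N, against the hasp stop, below the 40 N limit. Forces were read only at the end of each move.
- **Bench:** The before-and-after overhead pictures show the fan knob and the other bench items unchanged. The automatic comparison in the other view flagged only the beaker, which was then in the arm's shadow; its outline in the overhead picture had not moved. The arm finished clear of everything, with almost no force at the wrist.

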